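# Set the gate of a booklet feeder to its setting block

### The job

The setting block already lies under the orange nose of the booklet feeder's gate. Take the driver from its stand and turn the gate's slotted screw with it until the block just drags under the nose, the sprung nose lifted a millimetre or two by the block and never screwed down hard, then put the driver back upright in its stand. Last, draw the block, which has a red lug to grip, back into the hopper until it is clear of the nose, and leave it lying flat on the feeder's bed without disturbing the setting or the other things on the desk.

Things in the scene. Friction and masses are not known exactly. Their poses are not given: they have to be found in the camera images.
- feeder: Desktop booklet feeder, 340 long (its x) x 220 wide (y), fixed. Origin: centre of its underside, z up. Its flat grey bed is 60 mm above the desk. The empty hopper is the half with negative x (towards the robot), between steel guides at y = +-75 mm, 26 mm above the bed. Blue cheeks (x -20..130, y +-102 mm, top 165 mm above the desk) carry the leaning gate housing; nothing stands above it.
- slot (a point): Middle of the floor of the slot in the brass gate screw, at x = -2, z = 170 mm in the feeder's frame. z: the screw's axis, out of the head, leaning 30 degrees from vertical towards the hopper (feeder -x); x: along the slot. The round head is 40 mm across; the slot is a straight recess 28 long, 7 wide, 8 mm deep, closed at both ends. The screw turns but does not move along its axis.
- screw (a joint): Turn of the gate screw, rad; grows when turned clockwise as seen looking down on its head. Each rad clockwise lowers the nose 3.45 mm and shifts it 2 mm towards feeder +x. At 0 the nose just touches the block on the bed. Starts between -1.75 and -0.3, end stops at -2.3 and 1.6; about 0.06 N m of friction; stays where it is left.
- shoe (a joint): How far the sprung orange nose is lifted from its lower rest in the gate, in m: 0 when it touches nothing, at most 0.007. It lifts straight up; the spring starts at about 2 N and adds 1.2 N per mm.
- nose (a point): Lowest point of the orange nose, a cylinder of radius 12 mm, 40 mm wide, lying along the feeder's y, about 50 mm to the +x side of the feeder's centre.
- block: Setting block: yellow aluminium plate 200 long (its x) x 60 wide x 14 mm thick, 0.4 kg, flat on the bed. Origin: centre of its underside; z up. Its far end (+x) starts under the nose and 25 to 45 mm beyond it.
- lug (a point): Grip point of the upright red lug on the block's hopper end, 80 mm towards -x from the block's origin and 34 mm above its underside. The lug is 40 long (x) x 14 wide (y) and rises from 14 to 50 mm above the block's underside.
- driver: Flat-blade driver, 158 mm long, 0.18 kg, upright in the stand. Origin: middle of the blade's tip; z runs up to the handle's end. Blade 16 wide (x), 3.5 thick (y), 12 mm long; shank 12 mm in diameter to z = 70; black flange 38 mm in diameter, z = 70..78; green handle z = 78..158 mm, 34 wide (x), 24 mm between its two flat sides (y).
- handle (a point): Middle of the driver's handle, 118 mm from the tip along the driver's axis.
- stand: Black driver stand, a fixed block 80 x 80 x 80 mm, origin at the centre of its underside. It stands left or right of the feeder.
- mouth (a point): Centre of the stand's hole in its top face, 80 mm above the desk. The hole is 24 mm in diameter and 74 mm deep; the driver hangs in it with its flange resting on the top face and its tip 70 mm below the mouth.
- stamp: Red office stamp, 50 x 40 x 77 mm, standing on the desk on the side away from the stand. Leave alone.
- cup: Grey pencil cup, 72 mm across, 155 mm high with its pencils. Leave alone.
- tape: Roll of blue tape lying flat, 84 mm across, 24 mm high. Leave alone.
Things that resemble listed ones, but are neither listed nor needed, are in the scene too. What is shaped like the driver but blue or pink is not meant. What is shaped like the stand but purple is not meant.

How it is judged (in metres and radians):
On the way, in this order (a step that is already met when the one before it is completed fails the run):
1. the driver's blade is in the screw's slot, in line with the screw (distance between driver and slot below 0.007 m and angle between the z axis of driver and the z axis of slot, either way round below 0.2 rad), for 0.1 s.
2. the screw has been turned with the driver until the block lifts the sprung nose (all of step 1 and value of joint shoe above 0.0004 m), for 0.1 s.
3. the driver has left the screw, with the block lifting the sprung nose by 0.4 to 2.7 mm (value of joint shoe between 0.0004 and 0.0027 m and distance between driver and slot above 0.03 m), for 0.2 s.
4. the block has been drawn back clear of the nose (x of block in the frame of feeder below -0.055 m), for 0.1 s.
At the end, for the whole second after the job is handed in: Nose free, 11.3 to 13.7 mm above the bed. Block flat on the bed (3 mm, 0.05 rad), its centre 55 to 125 mm to -x of the feeder's centre, clear of the nose. Driver upright in the stand (within 9 mm and 0.1 rad, flange within 5 mm of the top face). Both at rest and released (z of nose in the frame of feeder between 0.0713 and 0.0737 m and x of block in the frame of feeder between -0.125 and -0.055 m and z of block in the frame of feeder between 0.057 and 0.063 m and angle between block's own z axis and vertical below 0.05 rad and linear speed of each of block, driver below 0.01 m/s and horizontal distance between driver and mouth below 0.009 m and height (world z) of driver below 0.015 m and angle between driver's own z axis and vertical below 0.1 rad); the robot touches nothing.
It fails at once if the gate is screwed down hard: the sprung nose is lifted by more than 4.5 mm (value of joint shoe above 0.0045 m).
It fails at once if the stamp, the cup or the tape is shifted by more than 20 mm (distance of any of stamp, cup, tape from where it was at the start of the episode above 0.02 m).
It also fails if it takes over 58 s, if anything falls off the work surface, if the arm or the gripper's body presses on something with over 40 N, if the wrist force passes 120 N, or if a joint passes its speed limit or range.

### The arm

A 6-joint arm with a two-finger parallel gripper is mounted at the origin on the work surface. World frame = base frame: x ahead of the robot, y to its left, z up, the work surface at z = 0. Lengths are in mm, angles in rad, forces in N, time in s.
With the tool pointing down it reaches from about 300 to 825 mm from the base axis. Payload 5.4 kg.
Tool frame: the origin (TCP) lies midway between the tips of the shut fingers; the grasp point (between the pads) lies 19 mm behind it; z points along the fingers, y is the direction in which the jaws open and shut (so a half turn about z gives the same grasp; the last joint's range is limited). The gripper opens to 92 mm and grips with 3 to 60 N. Pads are 20 mm wide; open, the fingers measure 128 mm over their backs; the gripper's body (75 mm by 189 mm) begins 69 mm behind the grasp point.
Start: joints at [0.986, 0.158, 1.597, -0, 1.386, -0.21], TCP at [210.508, 535.063, 214.601] pointing down, gripper open.
Joint ranges: [-2.91, 2.91], [-0.94, 2.29], [0.18, 2.7], [-1.29, 4.43], [0.17, 2.64], [-3, 3]. Speed limits (rad/s): [2.57, 2.57, 3.14, 3.14, 3.14, 3.14].

### API

Orientations are given as a 3x3 rotation matrix whose columns are the frame's x, y, z axes.
In Python, from cell import bot, snapshot, order, nets gives the robot as it stands. The module is installed in compiled form; this text tells all that it offers.
- The arm moves only by the tool jog_arm, never from a script. Its argument "moves" is one flat list of numbers, 7 for each row, row after row: the shift along the world's x, y, z in cm, then the turn, a rotation vector about the world's x, y, z in degrees, then the opening, from 0 (shut) to 1 (fully open). In form: [tx, ty, tz, ax, ay, az, claw, tx, ty, tz, ax, ay, az, claw, ...]. A call has 1 to 20 rows; each row is the pose to reach, as a shift and turn from the pose measured when the call began; what a row does not reach only later rows make up. A row lasts 1/10 s, in which the tool goes at most 50 mm and 8.59 degrees, less where a joint would pass 70% of its speed; a pose out of reach is approached as far as the arm can. A call with a gripper value outside its range is refused whole. The fingers move at their own pace and stop on an object; "force" is the grip in N (left out, the last holds). Time passes only in rows, so rows that repeat a pose let the fingers close. It gives the time, the measured TCP pose, the force and the opening at its end, in the units of the state.
- bot.get_state(): the state, without advancing time (a new reading comes with each control period).
- snapshot(name): name is "side" or "top"; returns a dict with "color" (384x512x3 uint8, red, green, blue), "fx", "fy", "cx", "cy" (pixels), "rvec" (rotation vector, rad) and "tvec" (3), from world to camera coordinates, as OpenCV has them. Camera axes: x right, y down, z forward; pixel columns grow to the right and rows downward; lengths in mm; the calibration is good to about 2 mm. A picture is of the moment at which its call begins. There is no depth.
- order.finish_job(): hands the job in, once; it reports no verdict.
Trained networks look in a picture, given as the dict that the camera call returned (one of the last four; its "shot" number tells which), for a name from the list of things; names that differ only in an ending like _2 or _b are one class to them, and where a whole thing is asked for, a point or a joint stands for the part that bears it (a point fixed in the world has none). Each returns a list of dicts, best first, with "confidence" (0 to 1); they miss things now and then, are a little off and sometimes report something else, mostly with a low value. They report only what shows in the picture. A call takes as long as a camera call. They do not tell look-alikes from the thing itself.
- nets.cut_out(label, picture): "pixels" (384x512 bool, what is visible of it) and "centre" ([column, row] in pixels, amid what is visible of it).
The state is a dict: "t": time; "joint_positions": joint angles; "joint_vel": joint speeds; "tau": joint torques, N m; "ee_pos": TCP position; "eef_rot": TCP orientation; "wrist_force": force on the tool from outside, world axes, zero at the start; "wrist_torque": the same for the moment, N m; "grip_width": finger opening in mm.
Only numpy, scipy, OpenCV 4.12 (cv2) and the standard library are available. Lean on these libraries where they do the work, as an engineer would, in place of code of your own. Each camera call takes 0.05 s, during which the arm holds its last target.

## Working session

There is one attempt and no reset: what is moved stays moved. The work goes in short steps, Python scripts to look and compute and a tool call to move; the robot and the scene stay as the last step left them, time stands still between calls to the robot, and variables do not carry over. Pictures are saved under pics/ and viewed, and the job is handed in when it is done.

Besides the shell and the picture viewer there is one more tool, called after "Request:" by a JSON object that holds its "op" and its "data", one argument or row to a line. jog_arm: Moves the arm, as the interface text tells. Its arguments: {"type":"object","properties":{"moves":{"type":"array"},"force":{"type":"number"}},"required":["moves"]}

```bash
mkdir -p pics
cat > h.py <<'E'
import numpy as np, cv2
from cell import bot, snapshot, order, nets
def save(n,c,s=1.0,crop=None):
    im=c["color"][:,:,::-1]
    if crop: x0,y0,x1,y1=crop; im=im[y0:y1,x0:x1]
    if s!=1: im=cv2.resize(im,None,fx=s,fy=s,interpolation=cv2.INTER_CUBIC)
    cv2.imwrite("pics/"+n+".png",im)
def KRt(c):
    K=np.array([[c["fx"],0,c["cx"]],[0,c["fy"],c["cy"]],[0,0,1.]])
    return K,cv2.Rodrigues(np.array(c["rvec"],float))[0],np.array(c["tvec"],float).ravel()
def proj(c,P):
    K,R,t=KRt(c); p=(R@np.atleast_2d(P).T).T+t; p=(K@p.T).T
    return p[:,:2]/p[:,2:]
def atz(c,uv,z):
    K,R,t=KRt(c); d=R.T@np.linalg.inv(K)@np.array([uv[0],uv[1],1.]); C=-R.T@t
    return C+d*(z-C[2])/d[2]
E
python3 - <<'E'
from h import *
for n in ("side","top"):
    c=snapshot(n); save(n+"0",c,1.5)
    K,R,t=KRt(c); print(n,(-R.T@t).round(),c["fx"])
    for l in ["feeder","slot","nose","block","lug","driver","handle","stand","mouth","stamp","cup","tape"]:
        try: print(l,[(d["confidence"],np.round(d["centre"]),int(d["pixels"].sum())) for d in nets.cut_out(l,c)])
        except Exception as e: print(l,e)
print(bot.get_state())
E
```

```text
side [  384. -1253.  1094.] 462.119553711589
feeder [(0.55, array([295., 208.]), 5365), (0.22, array([267., 199.]), 480)]
slot [(0.5, array([286., 180.]), 97)]
nose [(0.31, array([279., 141.]), 532), (0.27, array([262., 279.]), 569), (0.22, array([268., 201.]), 536)]
block [(0.67, array([267., 196.]), 526)]
lug [(0.73, array([267., 203.]), 549)]
driver [(0.8, array([220., 264.]), 394), (0.64, array([256., 293.]), 412), (0.54, array([256., 260.]), 304)]
handle [(0.76, array([256., 293.]), 421), (0.67, array([256., 263.]), 336), (0.67, array([222., 263.]), 346), (0.41, array([281., 145.]), 464)]
stand [(0.8, array([205., 253.]), 866), (0.62, array([190., 302.]), 1239), (0.59, array([260., 280.]), 586), (0.42, array([296., 207.]), 5269)]
mouth [(0.94, array([204., 254.]), 867), (0.66, array([192., 298.]), 1220), (0.62, array([261., 278.]), 646)]
stamp [(0.74, array([260., 276.]), 631), (0.62, array([233., 152.]), 225)]
cup [(0.75, array([278., 144.]), 583)]
tape []
top [ 326.  -22. 1404.] 427.1903954810041
feeder [(0.91, array([248., 154.]), 6654)]
slot [(0.71, array([248., 145.]), 167)
[... 842 characters left out ...]
.30558883e-05,
        1.38623581e+00, -2.10074071e-01]), 'joint_vel': array([ 0.00047028, -0.00133656,  0.0005738 , -0.000457  ,  0.00010322,
       -0.00049876]), 'tau': array([-7.93570980e-04, -3.85583711e+01, -3.22350490e+01,  6.98868209e-02,
        3.09245393e-02, -1.04612297e-05]), 'ee_pos': array([210.50627249, 535.04518805, 214.60271137]), 'eef_rot': array([[-9.30576342e-01,  3.66097898e-01,  4.18142322e-06],
       [ 3.66097898e-01,  9.30576341e-01, -5.25405495e-05],
       [-2.31261183e-05, -4.73621822e-05, -9.99999999e-01]]), 'wrist_force': array([0.27836478, 0.14681547, 0.2017283 ]), 'wrist_torque': array([ 0.04415307,  0.00445244, -0.01466992]), 'grip_width': 91.77040075450704}
```

View pics/side0.png

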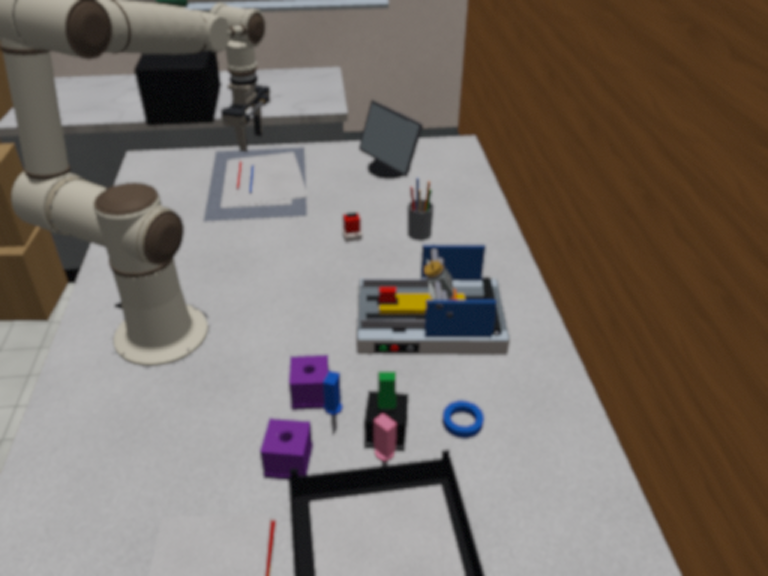

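View pics/top0.png

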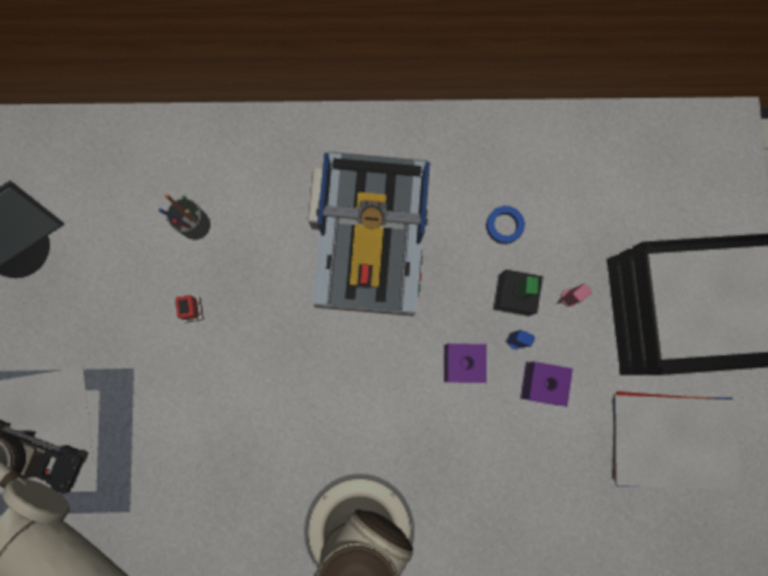

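The top picture (1.5x scale) shows the feeder at about (370,235). Three things could be the driver:
- **Green**, in the black stand: top (520,290), side (387,392).
- **Blue**: top (520,340).
- **Pink**: top (575,294).

The green one in the black stand fits the description. The purple blocks at top (467,363) and (550,384) are decoy stands. I'll confirm with enlarged crops.

Run:
```python
from h import *
c=snapshot("top"); a=c["color"][:,:,::-1]
s=snapshot("side"); b=s["color"][:,:,::-1]
np.savez("cal.npz",**{k+n:np.array(d[k]) for n,d in(("t",c),("s",s)) for k in ("fx","fy","cx","cy","rvec","tvec","color")})
r=lambda im,x0,y0,x1,y1,f:cv2.resize(im[y0:y1,x0:x1],None,fx=f,fy=f,interpolation=cv2.INTER_CUBIC)
cv2.imwrite("pics/t1.png",r(a,320,160,420,230,8))
cv2.imwrite("pics/t2.png",r(a,200,95,300,215,5))
cv2.imwrite("pics/s1.png",r(b,230,160,350,240,6))
cv2.imwrite("pics/s2.png",r(b,230,240,290,310,8))
```

```text
(no output)
```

View pics/t1.png

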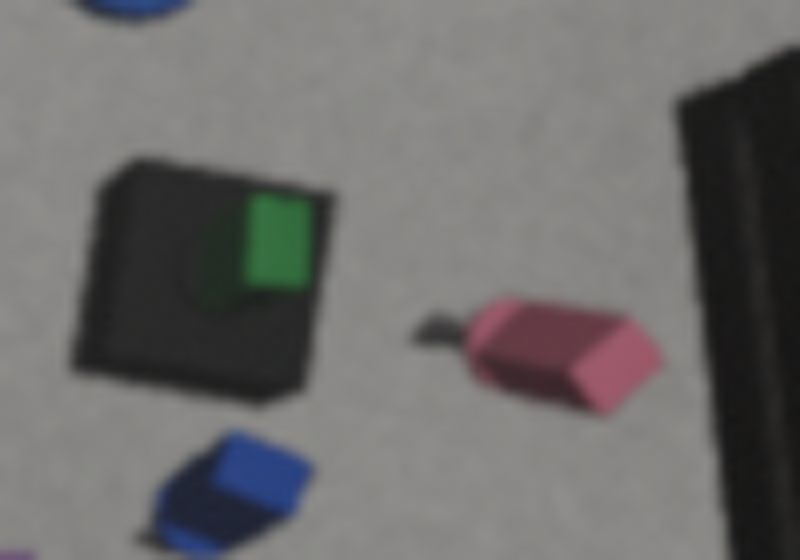

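View pics/t2.png

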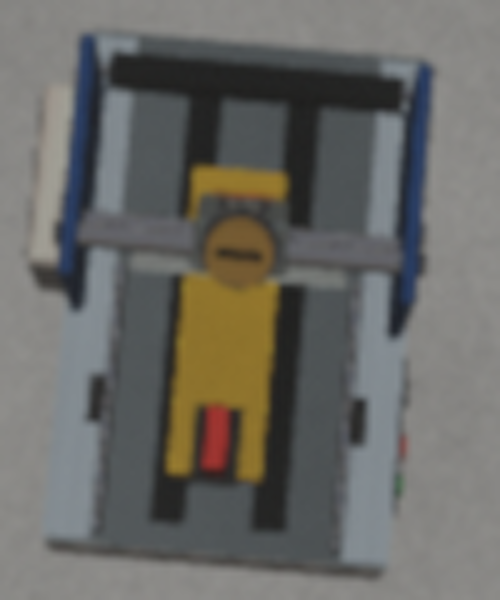

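View pics/s1.png

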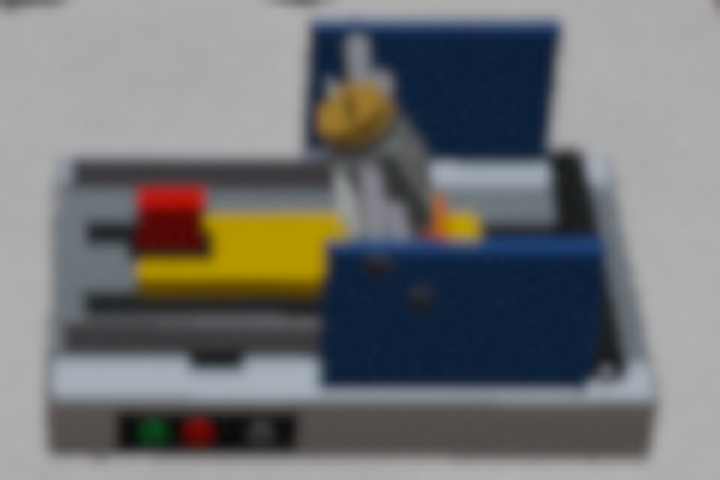

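View pics/s2.png

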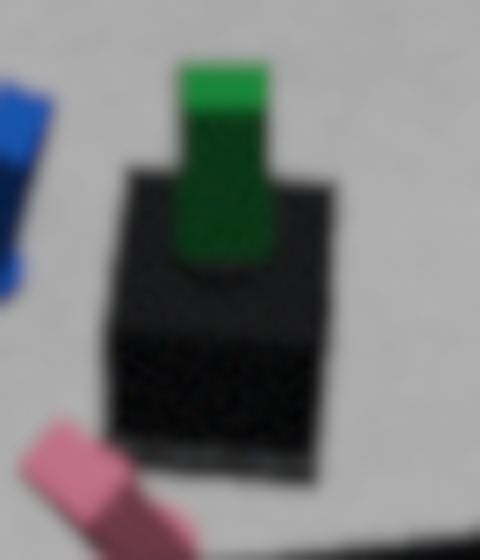

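Confirmed: the green driver is upright in the black stand, with its flats facing world ±y. Blue and pink are decoys. Next I'll compute poses.

```bash
cat >> h.py <<'E'
def crops(c,x0,y0,x1,y1,f,n):
    cv2.imwrite("pics/"+n+".png",cv2.resize(c["color"][y0:y1,x0:x1,::-1],None,fx=f,fy=f,interpolation=cv2.INTER_CUBIC))
def load(n):
    d=np.load("cal.npz"); return {k:d[k+n] for k in ("fx","fy","cx","cy","rvec","tvec","color")}
def tri(us,cs):
    A=[];b=[]
    for u,c in zip(us,cs):
        K,R,t=KRt(c); d=R.T@np.linalg.inv(K)@np.array([u[0],u[1],1.]); d/=np.linalg.norm(d); C=-R.T@t
        M=np.eye(3)-np.outer(d,d); A.append(M); b.append(M@C)
    return np.linalg.lstsq(np.vstack(A),np.hstack(b),rcond=None)[0]
E
python3 - <<'E'
from h import *
t=load("t"); s=load("s")
def green(c):
    a=c["color"].astype(int); return (a[...,1]>a[...,0]+25)&(a[...,1]>a[...,2]+20)
# bright top face
for c,box in((t,(340,175,365,205)),(s,(248,245,268,255))):
    x0,y0,x1,y1=box; m=green(c)[y0:y1,x0:x1]; g=c["color"][y0:y1,x0:x1,1]
    m&=g>90
    yy,xx=np.nonzero(m); print(len(xx),xx.mean()+x0,yy.mean()+y0,xx.min()+x0,xx.max()+x0,yy.min()+y0,yy.max()+y0)
ut=((278)/8+320-.5,242/8+160-.5); us=(225/8+230-.5,85/8+240-.5)
print("handle top",atz(t,ut,168),atz(s,us,168),tri([ut,us],[t,s]))
f=lambda p,o,k:(p[0]/k+o[0]-.5,p[1]/k+o[1]-.5)
# rail edges in t2
for z in (62,86):
  for a,b in(((48,545),(383,572)),((383,572),(405,345)),((48,545),(67,300)),((92,535),(130,70)),((190,170),(168,475)),((285,180),(263,478))):
    A=atz(t,f(a,(200,95),5),z);B=atz(t,f(b,(200,95),5),z);d=B-A
    print(z,A.round(),B.round(),np.linalg.norm(d).round(),np.degrees(np.arctan2(d[1],d[0])).round(1))
hd=f((239,252),(200,95),5); hs=f((356,112),(230,160),6)
print("head",atz(t,hd,178),atz(s,hs,178),tri([hd,hs],[t,s]))
crops(t,232,130,266,162,20,"head_t"); crops(s,275,165,310,195,20,"head_s")
E
```

```text
65 354.1384615384615 189.75384615384615 351 357 185 194
70 257.65714285714284 250.5 252 263 248 253
handle top [ 491.58786012 -347.32210281  168.        ] [ 491.24901668 -353.91090042  168.        ] [ 492.08270186 -348.71824732  162.6831187 ]
62 [471.  87.  62.] [ 449. -124.   62.] 212.0 -95.7
62 [ 449. -124.   62.] [ 595. -142.   62.] 147.0 -7.1
62 [471.  87.  62.] [628.  74.  62.] 158.0 -4.9
62 [476.  59.  62.] [780.  31.  62.] 304.0 -5.3
62 [712.  -6.  62.] [514.  11.  62.] 199.0 175.0
62 [705. -68.  62.] [511. -49.  62.] 195.0 174.6
86 [468.  85.  86.] [ 447. -122.   86.] 208.0 -95.7
86 [ 447. -122.   86.] [ 590. -140.   86.] 144.0 -7.1
86 [468.  85.  86.] [623.  72.  86.] 155.0 -4.9
86 [474.  58.  86.] [771.  30.  86.] 299.0 -5.3
86 [705.  -7.  86.] [510.  10.  86.] 196.0 175.0
86 [698. -67.  86.] [507. -49.  86.] 191.0 174.6
head [628.90869275 -35.72639443 178.        ] [629.49561198 -45.73254995 178.        ] [631.16044396 -35.81887181 170.39560618]
```

View pics/head_t.png

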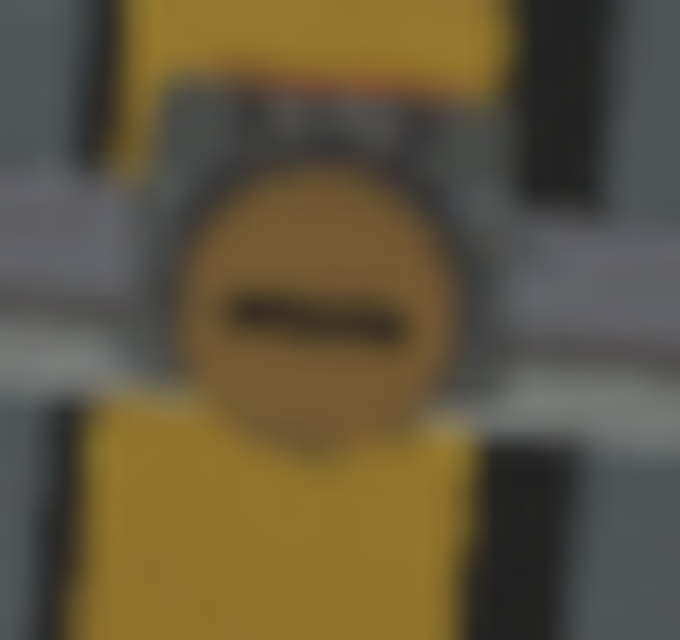

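View pics/head_s.png

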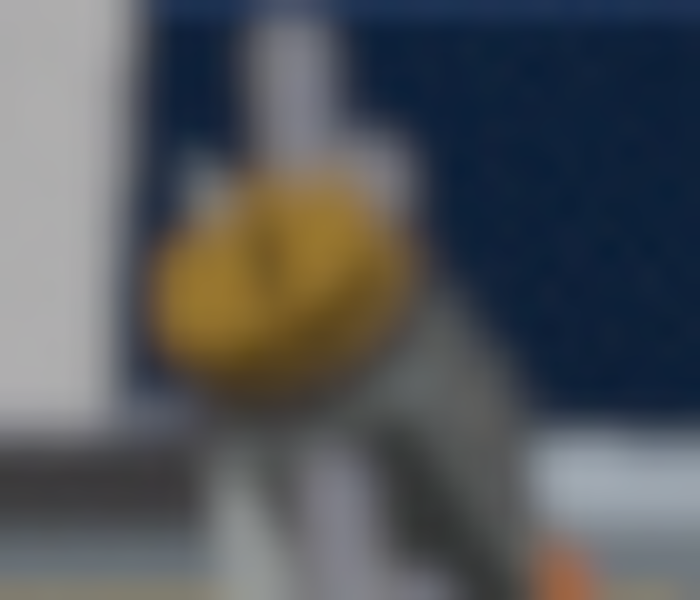

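Run:
```python
from h import *
t=load("t"); s=load("s")
f=lambda p,o,k:(p[0]/k+o[0]-.5,p[1]/k+o[1]-.5)
a=f((316,318),(232,130),20); b=f((270,245),(275,165),20)
for z in(170,174,178): print(z,atz(t,a,z).round(1),atz(s,b,z).round(1))
print("tri",tri([a,b],[t,s]))
# slot direction within the head plane: intersect rays with plane
yaw=np.radians(-5.2); 
for yd in(-4.9,-5.2,-5.6):
    yaw=np.radians(yd)
    ex=np.array([np.cos(yaw),np.sin(yaw),0]);ey=np.array([-np.sin(yaw),np.cos(yaw),0])
    n=-np.sin(np.pi/6)*ex+np.cos(np.pi/6)*np.array([0,0,1.]); xa=np.cross(ey,n)
    P0=atz(t,a,176)
    K,R,tt=KRt(t);C=-R.T@tt
    q=[]
    for p in((225,305),(408,332)):
        u=f(p,(232,130),20); d=R.T@np.linalg.inv(K)@np.array([u[0],u[1],1.]); q.append(C+d*((P0-C)@n)/(d@n))
    d=q[1]-q[0]; print(yd,"slot len",np.linalg.norm(d),"dir vs -y (deg, ccw about n)",np.degrees(np.arctan2(d@xa,-(d@ey))))
# stand top
r=lambda p:f(p,(320,160),8)
for p in((140,158),(335,190),(305,385),(80,365),(268,402),(100,190),(75,372)):print(p,atz(t,r(p),80).round(),atz(t,r(p),0).round())
r=lambda p:f(p,(230,240),8)
for p in((130,172),(335,185),(325,340),(110,330)):print("S",p,atz(s,r(p),80).round())
for p in((315,483),(112,440)):print("S0",p,atz(s,r(p),0).round())
# residual: mid head compare
```

```text
170 [629.4 -35.8 170. ] [630.2 -27.1 170. ]
174 [628.4 -35.7 174. ] [629.1 -32.4 174. ]
178 [627.4 -35.7 178. ] [628.  -37.7 178. ]
tri [628.11392691 -35.71985229 176.45108592]
-4.9 slot len 27.175542441162516 dir vs -y (deg, ccw about n) -4.655350984217235
-5.2 slot len 27.17466102121713 dir vs -y (deg, ccw about n) -4.352169013074694
-5.6 slot len 27.173797705356428 dir vs -y (deg, ccw about n) -3.947849673406064
(140, 158) [ 538. -317.   80.] [ 551. -335.    0.]
(335, 190) [ 524. -394.   80.] [ 536. -417.   -0.]
(305, 385) [ 447. -378.   80.] [ 454. -400.    0.]
(80, 365) [ 456. -290.   80.] [ 464. -306.    0.]
(268, 402) [ 440. -363.   80.] [ 447. -384.    0.]
(100, 190) [ 525. -301.   80.] [ 537. -318.    0.]
(75, 372) [ 454. -288.   80.] [ 461. -304.    0.]
S (130, 172) [ 461. -309.   80.]
S (335, 185) [ 536. -324.   80.]
S (325, 340) [ 523. -396.   80.]
S (110, 330) [ 447. -384.   80.]
S0 (315, 483) [ 521. -396.    0.]
S0 (112, 440) [ 449. -368.    0.]
```

Request:
{"op": "jog_arm", "data": {
  "moves": [0,0,5,0,0,-8,1,4,-14,9,0,0,-25,1,28.1,-88.3,9,0,0,-161.5,0.45,28.1,-88.3,9,0,0,-161.5,0.45,28.1,-88.3,9,0,0,-161.5,0.45,28.1,-88.3,9,0,0,-161.5,0.45,28.1,-88.3,9,0,0,-161.5,0.45,28.1,-88.3,9,0,0,-161.5,0.45,28.1,-88.3,9,0,0,-161.5,0.45,28.1,-88.3,9,0,0,-161.5,0.45,28.1,-88.3,9,0,0,-161.5,0.45,28.1,-88.3,9,0,0,-161.5,0.45,28.1,-88.3,9,0,0,-161.5,0.45,28.1,-88.3,9,0,0,-161.5,0.45,28.1,-88.3,9,0,0,-161.5,0.45,28.1,-88.3,9,0,0,-161.5,0.45,28.1,-88.3,9,0,0,-161.5,0.45,28.1,-88.3,9,0,0,-161.5,0.45,28.1,-88.3,9,0,0,-161.5,0.45,28.1,-88.3,9,0,0,-161.5,0.45]
}}

```text
t: 3.4
ee_pos: [491.6, -351.3, 303.9]
eef_rot: [[0.998, -0.057, -0.0], [-0.057, -0.998, -0.0], [-0.0, 0.0, -1.0]]
wrist_force: [-0.2, 0.0, 0.5]
grip_width: 41.2
```

Request:
{"op": "jog_arm", "data": {
  "moves": [0,0.35,-4,0,0,0,0.45,0,0.35,-9,0,0,0,0.45,0,0.35,-14,0,0,0,0.45,0,0.35,-17,0,0,0,0.45,0,0.35,-19.2,0,0,0,0.45,0,0.35,-19.2,0,0,0,0.45]
}}

```text
t: 4.0
ee_pos: [489.6, -345.9, 108.1]
eef_rot: [[0.998, -0.057, -0.005], [-0.057, -0.998, 0.005], [-0.006, -0.005, -1.0]]
wrist_force: [0.6, 0.2, -1.0]
grip_width: 41.3
```

Run:
```python
from h import *
c=snapshot("side"); crops(c,215,205,315,315,6,"g1")
c=snapshot("top"); crops(c,310,160,400,230,8,"g1t")
print(bot.get_state()["ee_pos"],bot.get_state()["wrist_force"],bot.get_state()["wrist_torque"])
```

```text
[ 491.7260891  -347.86976123  112.42561657] [ 0.56808511 -0.31782078  0.29437428] [0.03011223 0.14802115 0.02649104]
```

View pics/g1.png

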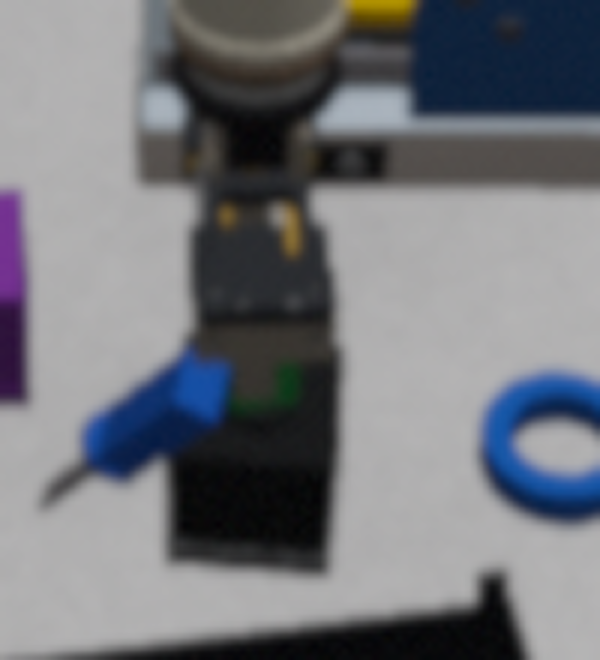

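Run:
```python
from h import *
c=snapshot("side"); save("s3",c,1.5)
c=snapshot("top"); save("t3",c,1.5)
```

```text
(no output)
```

View pics/s3.png

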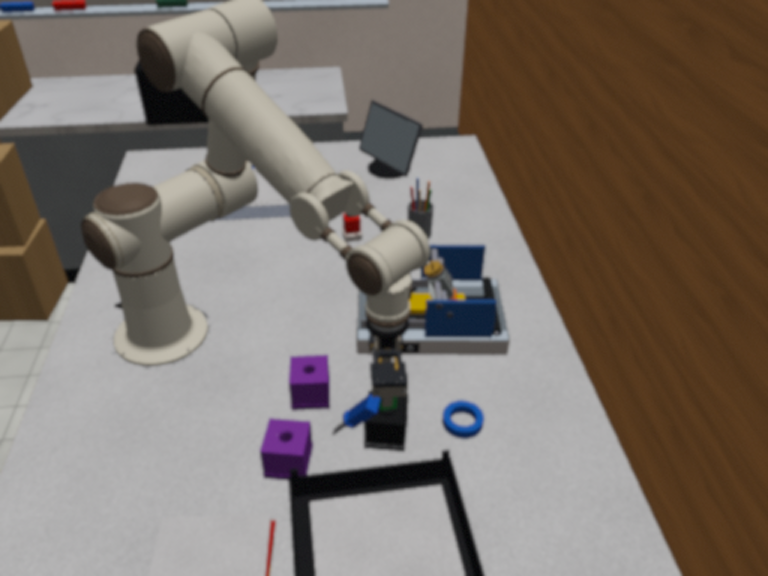

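View pics/t3.png

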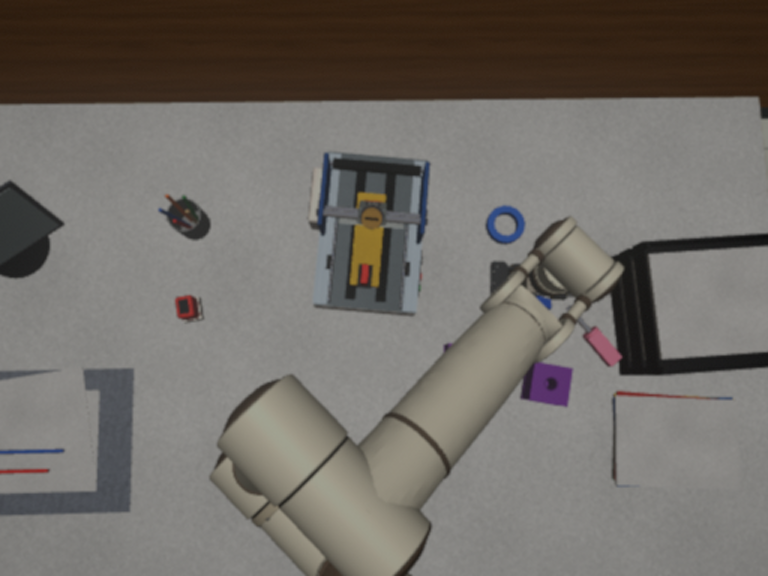

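Run:
```python
from h import *
c=snapshot("side"); crops(c,225,225,290,305,9,"g2")
c=snapshot("top"); crops(c,310,160,400,230,8,"g1t")
st=bot.get_state();print(st["t"],st["ee_pos"],st["wrist_force"],st["wrist_torque"])
```

```text
4.3 [ 492.45107902 -348.6592376   113.87213071] [-0.12278445  0.20286605  0.37153349] [ 0.00284335  0.11744536 -0.07171395]
```

View pics/g2.png

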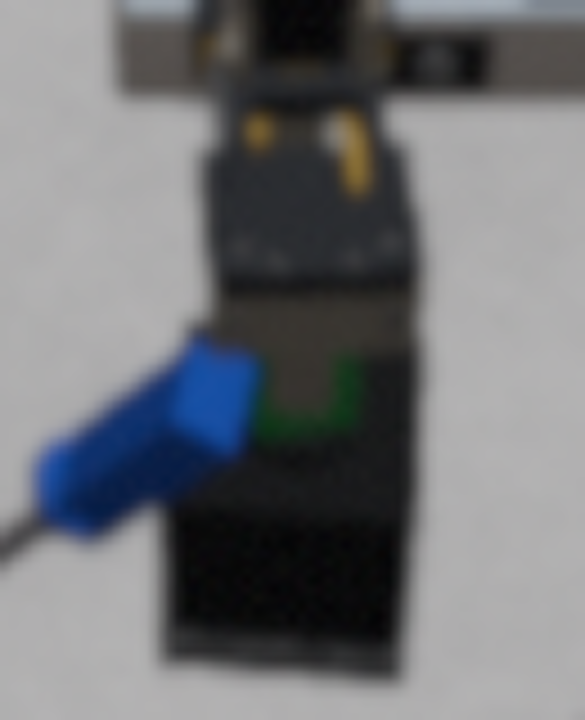

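View pics/g1t.png

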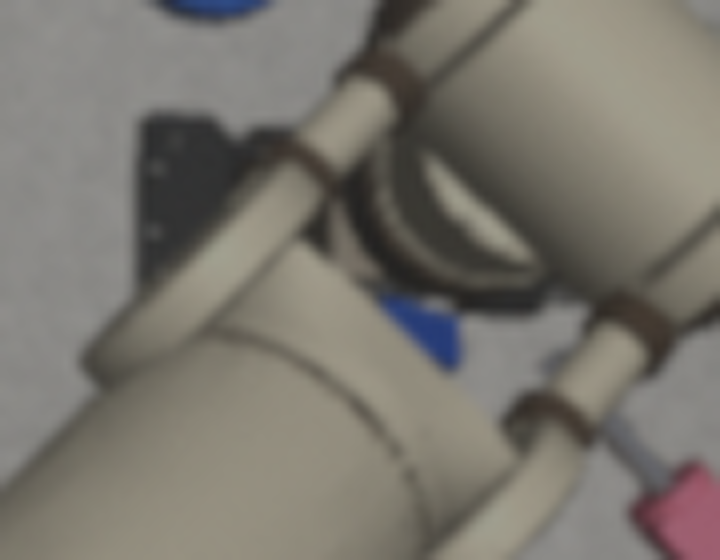

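Request:
{"op": "jog_arm", "data": {
  "moves": [0,0,0,0,0,0,0,0,0,0,0,0,0,0,0,0,0,0,0,0,0,0,0,0,0,0,0,0,0,0,0,0,0,0,0],
  "force": 50
}}

```text
t: 4.8
ee_pos: [492.8, -349.3, 114.8]
eef_rot: [[0.998, -0.057, 0.003], [-0.057, -0.998, -0.004], [0.003, 0.004, -1.0]]
wrist_force: [-0.7, -1.5, 5.3]
grip_width: 23.8
```

```bash
cat >> h.py <<'E'
from scipy.spatial.transform import Rotation as Ro
yaw=np.radians(-5.2)
ex=np.array([np.cos(yaw),np.sin(yaw),0]);ey=np.array([-np.sin(yaw),np.cos(yaw),0]);ez=np.array([0,0,1.])
n=-.5*ex+np.cos(np.pi/6)*ez
xa=np.cross(ey,n)
slot=np.array([631.7,-36.0,170.])
def Rt(phi): # slot dir: +ey rotated ccw by phi deg about n
    x=Ro.from_rotvec(np.radians(phi)*n).apply(ey); z=-n
    return np.column_stack([x,np.cross(z,x),z])
def delta(P,R):
    s=bot.get_state(); p=np.array(s["ee_pos"]);R0=np.array(s["eef_rot"])
    return ((P-p)/10).round(2),np.degrees(Ro.from_matrix(R@R0.T).as_rotvec()).round(2)
E
python3 - <<'E'
from h import *
L=104
R=Rt(-4.4)
for h in (60,40): print(h,slot+n*(L+h),delta(slot+n*(L+h),R))
E
```

```text
60 [550.03747931 -28.56812842 312.02816622] (array([ 5.72, 32.07, 19.72]), array([-23.92, -22.06,  81.59]))
40 [559.9963233  -29.47445423 294.70765814] (array([ 6.72, 31.98, 17.99]), array([-23.92, -22.06,  81.59]))
```

Request:
{"op": "jog_arm", "data": {
  "moves": [0,0,4,0,0,0,0,0,0,9,0,0,0,0,0,0,14,0,0,0,0,0,0,18,0,0,0,0,0,0,20,0,0,0,0,0,0,20,0,0,0,0]
}}

```text
t: 5.4
ee_pos: [493.9, -350.0, 318.1]
eef_rot: [[0.998, -0.057, 0.007], [-0.057, -0.998, -0.008], [0.007, 0.007, -1.0]]
wrist_force: [1.2, -1.0, -1.6]
grip_width: 23.8
```

Run:
```python
from h import *
L=104
R=Rt(-4.4)
for h in (60,40): print(h,slot+n*(L+h),delta(slot+n*(L+h),R))
c=snapshot("side"); save("s4",c,1.5);st=bot.get_state();print(st["t"],st["ee_pos"],st["wrist_force"],st["wrist_torque"])
```

```text
60 [550.03747931 -28.56812842 312.02816622] (array([ 5.62, 32.15, -0.61]), array([-23.9 , -21.69,  81.54]))
40 [559.9963233  -29.47445423 294.70765814] (array([ 6.61, 32.06, -2.34]), array([-23.9 , -21.69,  81.54]))
5.45 [ 493.11900761 -349.28987675  315.00931321] [ 0.14113069 -0.39573489 -2.26589072] [-0.02220916  0.10560486  0.00804009]
```

View pics/s4.png

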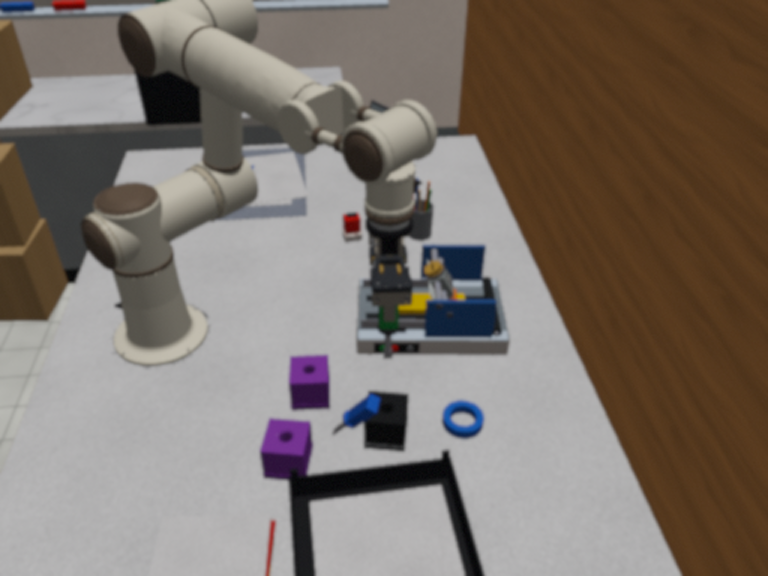

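Request:
{"op": "jog_arm", "data": {
  "moves": [2,12,2,-8,-7,27,0,4,24,1,-16,-14,54,0,5.6,32.1,-0.6,-23.9,-21.7,81.5,0,5.6,32.1,-0.6,-23.9,-21.7,81.5,0,5.6,32.1,-0.6,-23.9,-21.7,81.5,0,5.6,32.1,-0.6,-23.9,-21.7,81.5,0,5.6,32.1,-0.6,-23.9,-21.7,81.5,0,5.6,32.1,-0.6,-23.9,-21.7,81.5,0,5.6,32.1,-0.6,-23.9,-21.7,81.5,0,5.6,32.1,-0.6,-23.9,-21.7,81.5,0,5.6,32.1,-0.6,-23.9,-21.7,81.5,0,5.6,32.1,-0.6,-23.9,-21.7,81.5,0]
}}

```text
t: 6.65
ee_pos: [547.3, -28.1, 304.8]
eef_rot: [[0.16, 0.857, 0.49], [0.986, -0.157, -0.047], [0.037, 0.49, -0.871]]
wrist_force: [-0.2, 0.1, -1.5]
grip_width: 23.8
```

Run:
```python
from h import *
R=Rt(-4.4)
print(delta(slot+n*(164),R))
for k in("side","top"):
    c=snapshot(k); save("s5"+k,c,1.5); np.savez("p5%s.npz"%k,**{q:np.array(c[q]) for q in c})
    if k=="side": crops(c,250,130,330,210,9,"s5c")
    else: crops(c,210,100,300,180,8,"s5d"); crops(c,310,160,400,230,8,"s5e")
st=bot.get_state();print(st["t"],st["ee_pos"],st["wrist_force"],st["wrist_torque"],st["joint_positions"])
```

```text
(array([ 0.27, -0.05,  0.73]), array([-0.  , -0.54,  0.19]))
6.75 [548.20236773 -28.07122881 306.42837384] [-0.02638166  0.65241359 -2.29442157] [ 0.01564855  0.40866399 -0.03366693] [-0.34505308 -0.38666555  1.99793719  0.14195396  1.03188367 -0.21631265]
```

View pics/s5c.png

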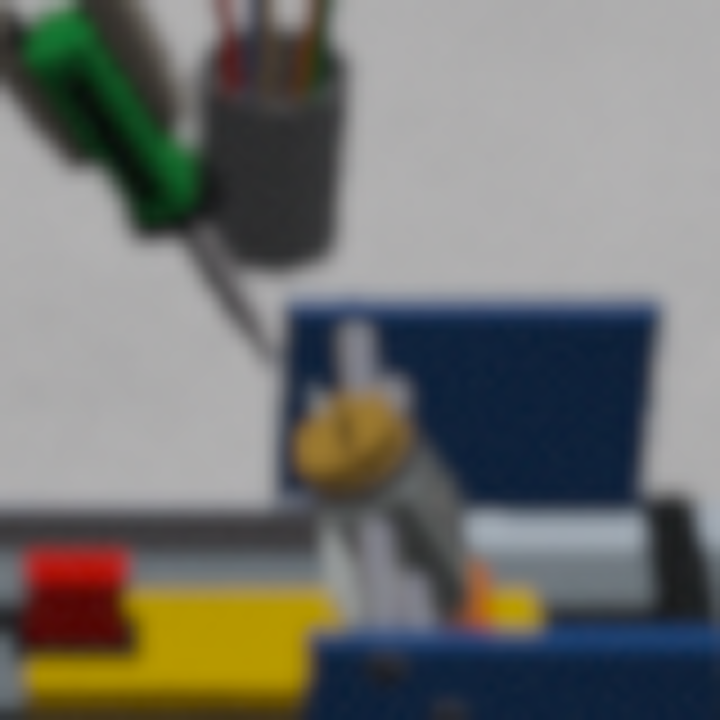

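View pics/s5d.png

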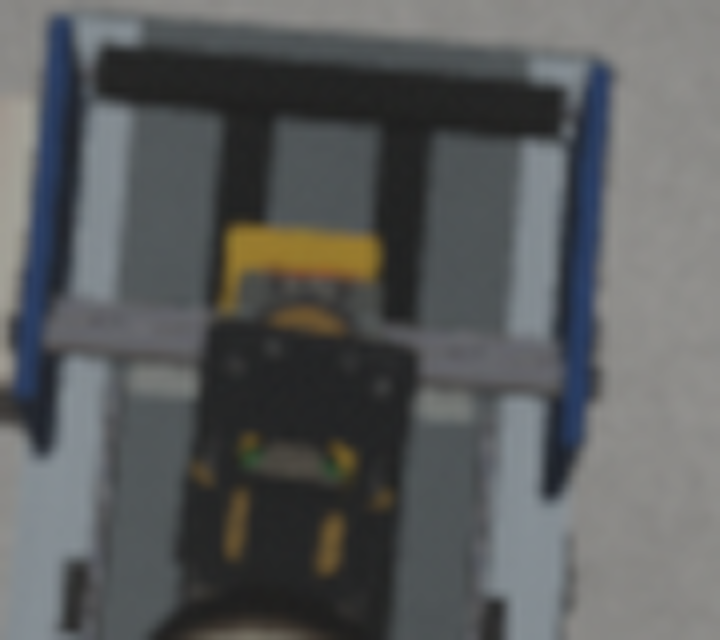

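View pics/s5e.png

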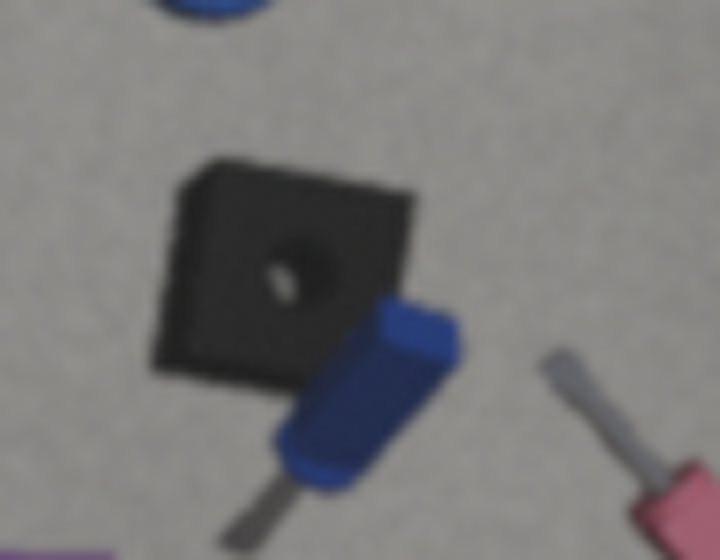

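Run:
```python
from h import *
st=bot.get_state(); p=np.array(st["ee_pos"]);R=np.array(st["eef_rot"]);print(p)
c=snapshot("side")
x0,y0,f=262,135,18
im=cv2.resize(c["color"][y0:y0+50,x0:x0+42,::-1],None,fx=f,fy=f,interpolation=cv2.INTER_CUBIC)
cv2.imwrite("pics/s6raw.png",im[::1][:, :][:,:])
P=lambda q:tuple(((proj(c,q)[0]-[x0,y0]+.5)*f).astype(int))
for d in (34-0,104): pass
tip=p+R[:,2]*104.
for k in range(0,70,4): cv2.circle(im,P(tip-R[:,2]*k),2,(0,255,255),-1)
for s in(-8,8): cv2.circle(im,P(tip+R[:,0]*s),3,(0,0,255),-1)
for s in(-14,14): 
  for h in(0,8): cv2.circle(im,P(slot+n*h+Rt(-4.4)[:,0]*s),3,(255,0,255),-1)
for a in np.arange(0,6.3,.2): cv2.circle(im,P(slot+n*8+20*(np.cos(a)*xa+np.sin(a)*ey)),2,(0,255,0),-1)
cv2.imwrite("pics/s6.png",im[:600*2][:, :]); print(im.shape, proj(c,tip),proj(c,slot+8*n))
h=cv2.hconcat([im,cv2.imread("pics/s6raw.png")]);cv2.imwrite("pics/s6.png",cv2.resize(h,None,fx=.52,fy=.52))
```

```text
[548.20236773 -28.07122881 306.42837384]
(900, 756, 3) [[279.65202779 167.12252796]] [[287.79233177 176.65037665]]
```

View pics/s6.png

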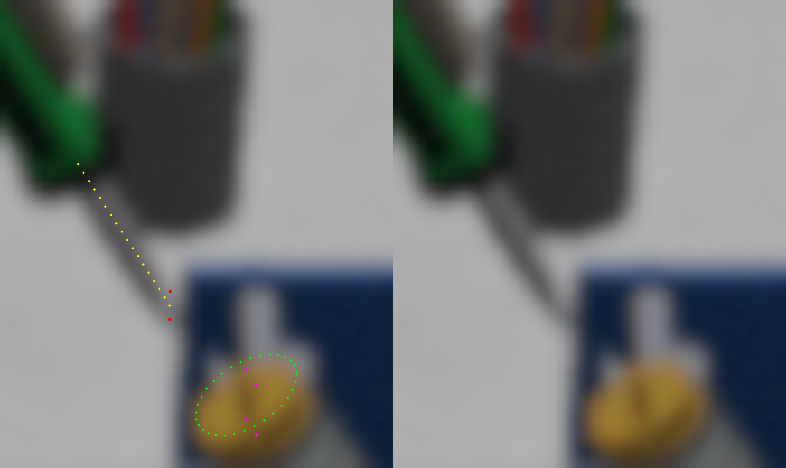

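Run:
```python
from h import *
print(bot.get_state()["ee_pos"],delta(slot+n*(104+16),Rt(-4.4)))
```

```text
[548.56234934 -28.06005551 307.13274019] (array([ 2.34, -0.25, -3.32]), array([ 0.06, -0.37,  0.18]))
```

Request:
{"op": "jog_arm", "data": {
  "moves": [1,-0.1,-1.5,0,-0.2,0,0,2.1,-0.2,-3,0,-0.4,0.2,0,2.34,-0.25,-3.32,0,-0.4,0.2,0,2.34,-0.25,-3.32,0,-0.4,0.2,0,2.34,-0.25,-3.32,0,-0.4,0.2,0]
}}

```text
t: 7.3
ee_pos: [572.1, -30.5, 274.6]
eef_rot: [[0.156, 0.853, 0.499], [0.987, -0.154, -0.046], [0.037, 0.5, -0.865]]
wrist_force: [-0.0, 0.9, 0.1]
grip_width: 23.4
```

```bash
cat > ov.py <<'E'
from h import *
import sys
def ov(name,x0,y0,w,hh,f,cam="side",phi=-4.4,L=104.):
    c=snapshot(cam); st=bot.get_state(); p=np.array(st["ee_pos"]);R=np.array(st["eef_rot"])
    im=cv2.resize(c["color"][y0:y0+hh,x0:x0+w,::-1],None,fx=f,fy=f,interpolation=cv2.INTER_CUBIC); raw=im.copy()
    P=lambda q:tuple(((proj(c,q)[0]-[x0,y0]+.5)*f).astype(int))
    tip=p+R[:,2]*L
    for k in range(0,70,4): cv2.circle(im,P(tip-R[:,2]*k),1,(0,255,255),-1)
    for s in(-8,8): cv2.circle(im,P(tip+R[:,0]*s),2,(0,0,255),-1)
    for s in(-14,14):
        cv2.circle(im,P(slot+n*8+Rt(phi)[:,0]*s),2,(255,0,255),-1)
    for a in np.arange(0,6.3,.2): cv2.circle(im,P(slot+n*8+20*(np.cos(a)*xa+np.sin(a)*ey)),1,(0,255,0),-1)
    cv2.imwrite("pics/"+name+".png",cv2.hconcat([im,raw]))
    q=tip-slot; print(st["t"],p.round(1),"tip in slot frame xa,ey,n",(q@xa).round(2),(q@ey).round(2),(q@n).round(2),"F",st["wrist_force"].round(2),"M",st["wrist_torque"].round(3),"tilt",np.degrees(np.arccos(-R[:,2]@n)).round(2),"phi",np.degrees(np.arctan2(-R[:,0]@xa,R[:,0]@ey)).round(2),"j6",st["joint_positions"][5].round(3))
E
python3 -c "
from ov import *
ov('s7',265,145,38,50,10)"
```

```text
7.35 [572.2 -30.5 275. ] tip in slot frame xa,ey,n 0.93 -0.04 16.77 F [ 0.07  0.14 -0.96] M [-0.008  0.503 -0.002] tilt 0.11 phi -4.34 j6 -0.224
```

View pics/s7.png

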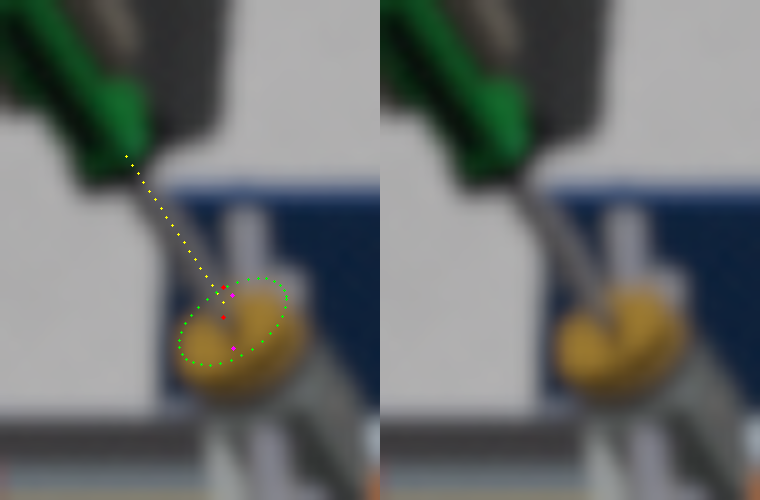

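```bash
python3 -c "
from ov import *
ov('s8',273,155,20,30,19)"
```

```text
7.4 [572.2 -30.6 275.1] tip in slot frame xa,ey,n 1.06 -0.14 16.88 F [ 0.99 -0.5  -1.61] M [ 0.023  0.49  -0.006] tilt 0.13 phi -4.35 j6 -0.224
```

View pics/s8.png

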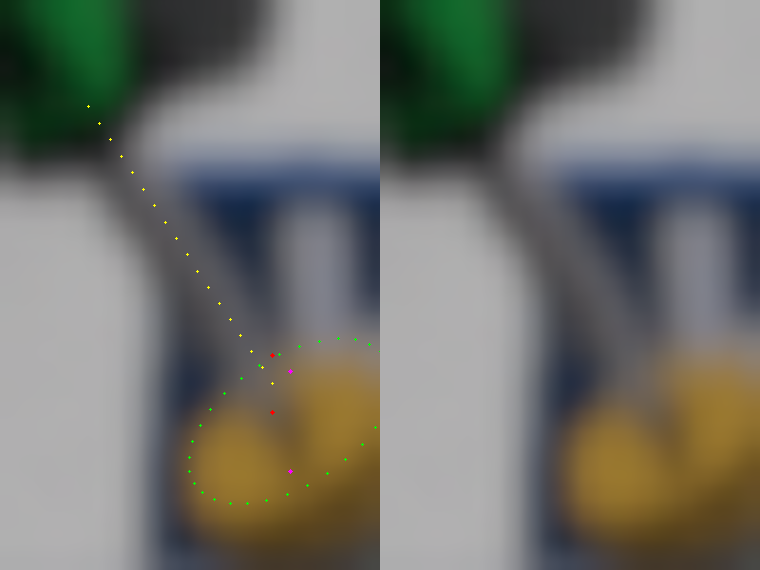

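Request:
{"op": "jog_arm", "data": {
  "moves": [0.1,-0.01,-0.4,0,0,0,0,0.25,-0.02,-0.7,0,0,0,0,0.35,-0.03,-0.9,0,0,0,0,0.41,-0.04,-1.02,0,0,0,0,0.41,-0.04,-1.02,0,0,0,0]
}}

```text
t: 7.9
ee_pos: [576.2, -31.0, 264.5]
eef_rot: [[0.156, 0.852, 0.499], [0.987, -0.154, -0.046], [0.037, 0.5, -0.865]]
wrist_force: [0.1, 0.3, -1.4]
grip_width: 23.2
```

```bash
python3 -c "
from ov import *
ov('s9',273,155,20,30,19)"
```

```text
7.95 [576.3 -31.  264.7] tip in slot frame xa,ey,n -0.6 -0.14 5.86 F [-0.25 -0.31 -1.88] M [-0.006  0.472  0.03 ] tilt 0.12 phi -4.35 j6 -0.226
```

View pics/s9.png

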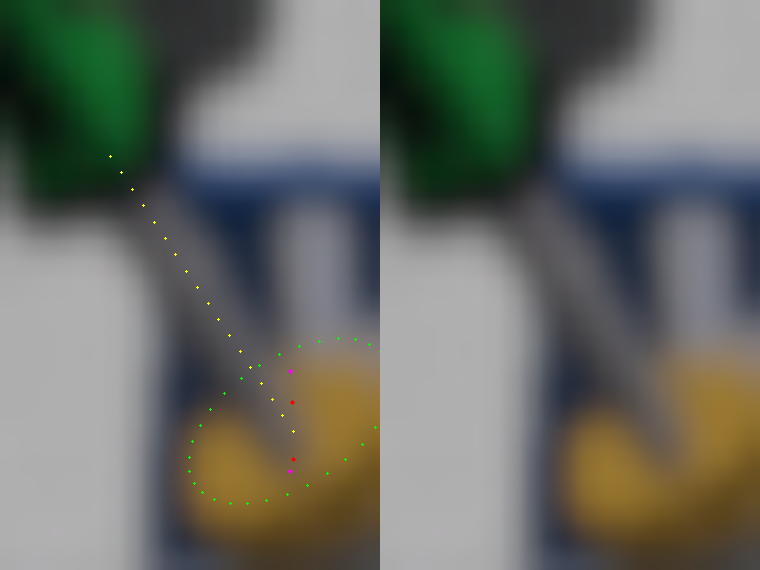

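Request:
{"op": "jog_arm", "data": {
  "moves": [0.1,-0.01,-0.17,0,0,0,0,0.2,-0.02,-0.35,0,0,0,0,0.2,-0.02,-0.35,0,0,0,0]
}}

```text
t: 8.25
ee_pos: [578.2, -31.2, 260.8]
eef_rot: [[0.156, 0.852, 0.499], [0.987, -0.154, -0.046], [0.037, 0.5, -0.865]]
wrist_force: [-0.2, -0.2, -1.6]
grip_width: 23.9
```

```bash
python3 -c "
from ov import *
ov('s10',273,155,20,30,19)"
```

```text
8.3 [578.2 -31.2 261. ] tip in slot frame xa,ey,n -0.85 -0.14 1.62 F [ 0.6  -0.24 -1.76] M [0.008 0.435 0.044] tilt 0.09 phi -4.35 j6 -0.226
```

Request:
{"op": "jog_arm", "data": {
  "moves": [0.06,0,-0.1,0,0,0,0,0.12,-0.01,-0.21,0,0,0,0,0.12,-0.01,-0.21,0,0,0,0]
}}

```text
t: 8.6
ee_pos: [579.1, -31.2, 260.5]
eef_rot: [[0.155, 0.853, 0.499], [0.987, -0.153, -0.046], [0.037, 0.499, -0.866]]
wrist_force: [-13.4, 1.3, 10.3]
grip_width: 23.7
```

```bash
python3 -c "
from ov import *
ov('s11',273,155,20,30,19)"
```

```text
8.65 [579.1 -31.2 260.5] tip in slot frame xa,ey,n -0.35 -0.08 0.79 F [-11.89   1.25   9.49] M [ 0.066  1.839 -0.021] tilt 0.08 phi -4.28 j6 -0.226
```

View pics/s11.png

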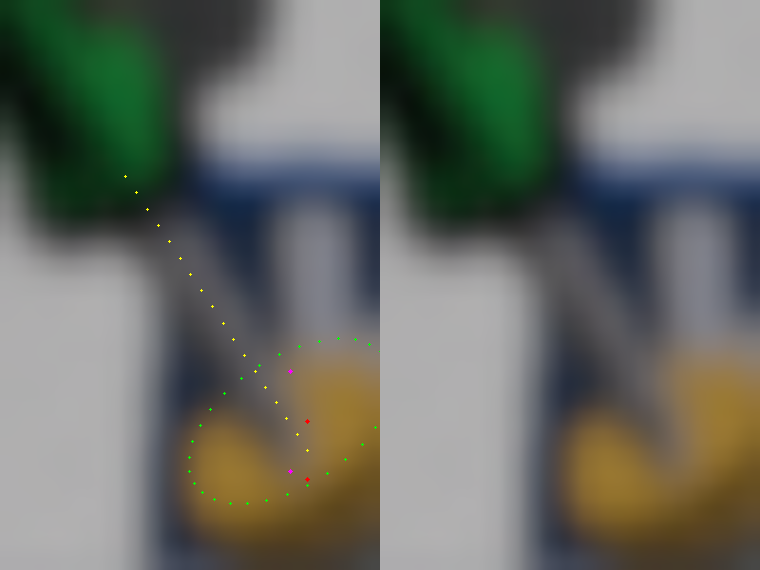

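Request:
{"op": "jog_arm", "data": {
  "moves": [-0.1,0.01,0.09,0,0,0,0,-0.1,0.01,0.09,0,0,0,0]
}}

```text
t: 8.85
ee_pos: [578.4, -31.2, 262.0]
eef_rot: [[0.155, 0.852, 0.5], [0.987, -0.152, -0.047], [0.036, 0.501, -0.865]]
wrist_force: [0.7, -0.1, -2.4]
grip_width: 24.2
```

```bash
python3 -c "
from ov import *
ov('s12',273,155,20,30,19)"
```

```text
8.9 [578.3 -31.1 261.6] tip in slot frame xa,ey,n -0.49 -0.1 2.17 F [-0.41  0.32 -1.2 ] M [0.041 0.476 0.026] tilt 0.11 phi -4.28 j6 -0.226
```

Request:
{"op": "jog_arm", "data": {
  "moves": [0.1,-0.01,0.06,0,0,0,0,0.17,-0.02,0.1,0,0,0,0,0.17,-0.02,0.1,0,0,0,0]
}}

```text
t: 9.2
ee_pos: [579.7, -31.3, 262.0]
eef_rot: [[0.155, 0.853, 0.498], [0.987, -0.153, -0.046], [0.037, 0.499, -0.866]]
wrist_force: [0.1, 0.2, -1.4]
grip_width: 23.9
```

```bash
python3 -c "
from ov import *
ov('s12',273,155,20,30,19)"
```

```text
9.25 [579.7 -31.3 262.1] tip in slot frame xa,ey,n 0.89 -0.11 1.84 F [-1.21 -1.17 -1.99] M [-0.032  0.728  0.029] tilt 0.06 phi -4.29 j6 -0.225
```

Request:
{"op": "jog_arm", "data": {
  "moves": [-0.17,0.02,-0.1,0,0,0,0,-0.34,0.03,-0.2,0,0,0,0,-0.34,0.03,-0.2,0,0,0,0]
}}

```text
t: 9.55
ee_pos: [576.9, -31.1, 260.8]
eef_rot: [[0.155, 0.852, 0.5], [0.987, -0.153, -0.047], [0.037, 0.501, -0.865]]
wrist_force: [2.8, -0.7, -1.7]
grip_width: 23.6
```

```bash
python3 -c "
from ov import *
ov('s12',273,155,20,30,19)"
```

```text
9.6 [576.9 -31.1 260.9] tip in slot frame xa,ey,n -1.92 -0.26 2.2 F [ 1.72  0.06 -1.52] M [-0.016 -0.232  0.058] tilt 0.17 phi -4.3 j6 -0.228
```

Request:
{"op": "jog_arm", "data": {
  "moves": [0.16,-0.01,0,-2.5,0.2,4.3,0,0.16,-0.01,0,-5,0.5,8.7,0,0.16,-0.01,0,-7.5,0.7,13,0,0.16,-0.01,0,-10,0.9,17.3,0,0.16,-0.01,0,-12.5,1.1,21.7,0,0.16,-0.01,0,-14.9,1.4,26,0,0.16,-0.01,0,-14.9,1.4,26,0]
}}

```text
t: 10.3
ee_pos: [578.2, -31.3, 260.6]
eef_rot: [[-0.293, 0.816, 0.499], [0.931, 0.361, -0.045], [-0.217, 0.452, -0.865]]
wrist_force: [0.3, -1.0, -1.4]
grip_width: 23.7
```

```bash
cat > q.py <<'E'
from h import *
def q():
    L=104.; st=bot.get_state(); p=np.array(st["ee_pos"]);R=np.array(st["eef_rot"]);M=np.array(st["wrist_torque"]);F=np.array(st["wrist_force"])
    d=p+R[:,2]*L-slot
    print(round(st["t"],2),"tip",np.round([d@xa,d@ey,d@n],2),"F",np.round([F@xa,F@ey,F@n],1),"M",np.round([M@xa,M@ey],2),"Mn",round(M@n,3),"tilt",np.degrees(np.arccos(min(1,-R[:,2]@n))).round(2),"phi",np.degrees(np.arctan2(-R[:,0]@xa,R[:,0]@ey)).round(2),"j6",st["joint_positions"][5].round(3),"w",st["grip_width"].round(1))
if __name__=="__main__": q()
E
python3 q.py
```

```text
Traceback (most recent call last):
  File "q.py", line 6, in <module>
    if __name__=="__main__": q()
                             ~^^
  File "q.py", line 5, in q
    print(round(st["t"],2),"tip",np.round([d@xa,d@ey,d@n],2),"F",np.round([F@xa,F@ey,F@n],1),"M",np.round([M@xa,M@ey],2),"Mn",round(M@n,3),"tilt",np.degrees(np.arccos(min(1,-R[:,2]@n))).round(2),"phi",np.degrees(np.arctan2(-R[:,0]@xa,R[:,0]@ey)).round(2),"j6",st["joint_positions"][5].round(3),"w",st["grip_width"].round(1))
                                                                                                                                                                                                                                                                                                          ^^^^^^^^^^^^^^^^^^^^^^
AttributeError: 'float' object has no attribute 'round'
```

```bash
sed -i 's/st\["grip_width"\].round(1)/round(float(st["grip_width"]),1)/' q.py; python3 q.py; python3 -c "
from ov import *
ov('s13',270,150,30,40,12)"
```

```text
10.3 tip [-1.13 -0.1   1.31] F [-0.4 -1.  -1.4] M [-0.16  0.49] Mn -0.042 tilt 0.07 phi 25.71 j6 -0.753 w 23.7
10.35 [578.2 -31.3 260.6] tip in slot frame xa,ey,n -1.13 -0.06 1.29 F [-0.06 -0.82 -0.99] M [-0.132  0.498 -0.104] tilt 0.08 phi 25.6 j6 -0.751
```

View pics/s13.png

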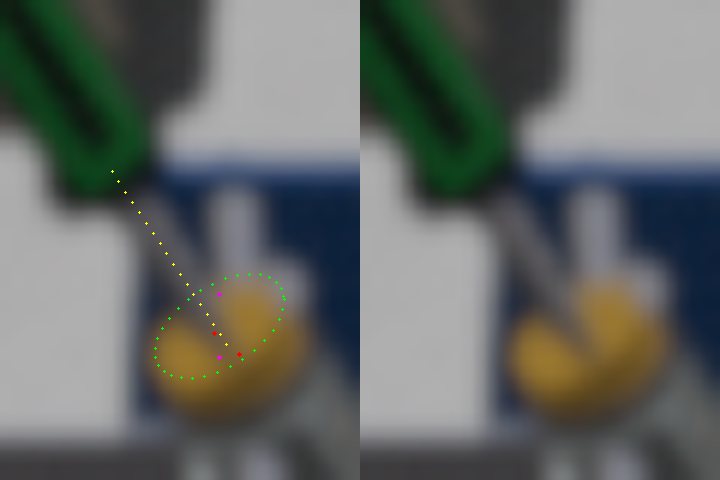

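Request:
{"op": "jog_arm", "data": {
  "moves": [0.04,0,0.02,-2.5,0.2,4.3,0,0.04,0,0.02,-5,0.5,8.7,0,0.04,0,0.02,-7.5,0.7,13,0,0.04,0,0.02,-7.5,0.7,13,0]
}}

```text
t: 10.75
ee_pos: [578.2, -31.3, 260.5]
eef_rot: [[-0.492, 0.714, 0.498], [0.808, 0.588, -0.045], [-0.325, 0.38, -0.866]]
wrist_force: [-1.2, -0.3, -1.2]
grip_width: 23.6
```

```bash
python3 q.py
```

```text
10.75 tip [-1.27 -0.19  1.22] F [-1.6 -0.4 -0.4] M [-0.35  0.69] Mn -0.052 tilt 0.03 phi 40.55 j6 -1.011 w 23.6
```

Request:
{"op": "jog_arm", "data": {
  "moves": [0,0,0,-2.5,0.2,4.3,0,0,0,0,-5,0.5,8.7,0,0,0,0,-7.5,0.7,13,0,0,0,0,-7.5,0.7,13,0]
}}

```text
t: 11.15
ee_pos: [578.1, -31.5, 260.5]
eef_rot: [[-0.659, 0.565, 0.497], [0.63, 0.775, -0.046], [-0.411, 0.283, -0.866]]
wrist_force: [-1.1, -0.8, -0.4]
grip_width: 23.6
```

```bash
python3 q.py
```

```text
11.15 tip [-1.4  -0.41  1.27] F [-1.1 -0.9  0.2] M [-0.36  0.56] Mn -0.033 tilt 0.06 phi 55.43 j6 -1.27 w 23.6
```

Request:
{"op": "jog_arm", "data": {
  "moves": [0,0.01,0,-2.5,0.2,4.3,0,0.02,0.02,0,-5,0.5,8.7,0,0.02,0.02,0.02,-7.5,0.7,13,0,0.02,0.02,0.02,-7.5,0.7,13,0]
}}

```text
t: 11.55
ee_pos: [578.2, -31.9, 260.6]
eef_rot: [[-0.781, 0.379, 0.497], [0.411, 0.91, -0.047], [-0.47, 0.167, -0.867]]
wrist_force: [-1.1, -3.5, -1.2]
grip_width: 23.4
```

```bash
python3 q.py
```

```text
11.55 tip [-1.28 -0.96  1.29] F [-1.3 -3.6 -0.6] M [-0.96  0.64] Mn -0.598 tilt 0.14 phi 70.19 j6 -1.525 w 23.4
```

Request:
{"op": "jog_arm", "data": {
  "moves": [0,0,0,-2.5,0.2,4.3,0,0,0,0,-5,0.5,8.7,0,0,0,0,-7.5,0.7,13,0,0,0,0,-7.5,0.7,13,0]
}}

```text
t: 11.95
ee_pos: [577.9, -31.7, 260.4]
eef_rot: [[-0.852, 0.169, 0.496], [0.168, 0.985, -0.047], [-0.497, 0.043, -0.867]]
wrist_force: [-4.1, -0.5, -0.2]
grip_width: 24.0
```

```bash
python3 q.py
```

```text
11.95 tip [-1.74 -0.77  1.25] F [-3.5 -0.8  1.9] M [-0.29  0.98] Mn -1.221 tilt 0.15 phi 84.84 j6 -1.781 w 24.0
```

Request:
{"op": "jog_arm", "data": {
  "moves": [0,0,0,2.5,-0.2,-4.3,0,0,0,0,5,-0.5,-8.7,0,0.02,0,0.02,7.5,-0.7,-13,0,0.02,0,0.02,7.5,-0.7,-13,0]
}}

```text
t: 12.35
ee_pos: [577.8, -31.2, 260.3]
eef_rot: [[-0.778, 0.387, 0.495], [0.421, 0.906, -0.045], [-0.466, 0.173, -0.867]]
wrist_force: [-3.3, 0.3, -1.0]
grip_width: 23.8
```

```bash
python3 q.py
```

```text
12.35 tip [-2.   -0.17  1.24] F [-3.4  0.   0.8] M [0.06 0.93] Mn -0.538 tilt 0.16 phi 69.57 j6 -1.516 w 23.8
```

Request:
{"op": "jog_arm", "data": {
  "moves": [0,0,0,2,-0.2,-3.5,0,0,0,0,4,-0.4,-6.9,0,0,0,0,4,-0.4,-6.9,0]
}}

```text
t: 12.65
ee_pos: [577.7, -31.0, 260.2]
eef_rot: [[-0.717, 0.491, 0.496], [0.543, 0.838, -0.044], [-0.437, 0.238, -0.867]]
wrist_force: [-1.4, 0.6, -0.4]
grip_width: 23.7
```

```bash
python3 q.py
```

```text
12.65 tip [-2.1   0.17  1.21] F [-1.5  0.4  0.4] M [-0.05  0.79] Mn -0.193 tilt 0.15 phi 61.57 j6 -1.378 w 23.7
```

Request:
{"op": "jog_arm", "data": {
  "moves": [0,0,0,1,-0.1,-1.7,0,0,0,0,2,-0.2,-3.5,0,0,0,0,2,-0.2,-3.5,0]
}}

```text
t: 12.95
ee_pos: [577.7, -30.9, 260.2]
eef_rot: [[-0.681, 0.539, 0.496], [0.6, 0.799, -0.044], [-0.42, 0.267, -0.867]]
wrist_force: [-1.3, 0.1, -1.0]
grip_width: 23.7
```

```bash
python3 q.py
```

```text
12.95 tip [-2.1   0.26  1.19] F [-1.7  0.  -0.2] M [-0.09  0.66] Mn -0.048 tilt 0.13 phi 57.63 j6 -1.309 w 23.7
```

Request:
{"op": "jog_arm", "data": {
  "moves": [0.06,-0.02,0.03,3,-0.3,-5.2,0,0.12,-0.04,0.07,6,-0.5,-10.4,0,0.12,-0.04,0.07,9,-0.8,-15.6,0,0.12,-0.04,0.07,9,-0.8,-15.6,0]
}}

```text
t: 13.35
ee_pos: [579.2, -31.3, 261.0]
eef_rot: [[-0.482, 0.721, 0.497], [0.817, 0.576, -0.043], [-0.317, 0.385, -0.867]]
wrist_force: [0.2, 0.4, -1.1]
grip_width: 24.0
```

```bash
python3 q.py
```

```text
13.35 tip [-0.35  0.16  1.16] F [-0.4  0.4 -1. ] M [-0.06  0.41] Mn -0.027 tilt 0.14 phi 39.69 j6 -0.997 w 24.0
```

Request:
{"op": "jog_arm", "data": {
  "moves": [0,0,0,3,-0.3,-5.2,0,0,0,0,6,-0.5,-10.4,0,0,0,0,9,-0.8,-15.6,0,0,0,0,9,-0.8,-15.6,0]
}}

```text
t: 13.75
ee_pos: [578.9, -31.3, 260.7]
eef_rot: [[-0.239, 0.835, 0.497], [0.954, 0.298, -0.043], [-0.184, 0.463, -0.867]]
wrist_force: [-2.8, 0.1, -1.0]
grip_width: 23.7
```

```bash
python3 q.py
```

```text
13.75 tip [-0.73  0.14  1.09] F [-3.  -0.2  0.5] M [-0.25  0.9 ] Mn 0.09 tilt 0.18 phi 21.86 j6 -0.687 w 23.7
```

Request:
{"op": "jog_arm", "data": {
  "moves": [-0.04,0,-0.02,3.5,-0.3,-6.1,0,-0.05,0,-0.03,7,-0.6,-12.1,0,-0.05,0,-0.03,10.5,-1,-18.2,0,-0.05,0,-0.03,14,-1.3,-24.2,0,-0.05,0,-0.03,17.4,-1.6,-30.3,0,-0.05,0,-0.03,17.4,-1.6,-30.3,0]
}}

```text
t: 14.35
ee_pos: [578.9, -31.4, 260.8]
eef_rot: [[0.279, 0.82, 0.5], [0.953, -0.298, -0.043], [0.114, 0.488, -0.865]]
wrist_force: [1.3, 0.3, -1.6]
grip_width: 23.5
```

```bash
python3 q.py
```

```text
14.35 tip [-0.33  0.05  1.16] F [ 0.3  0.5 -2. ] M [-0.16  0.13] Mn 0.068 tilt 0.17 phi -12.88 j6 -0.083 w 23.5
```

Request:
{"op": "jog_arm", "data": {
  "moves": [0,0,0,3.5,-0.3,-6.1,0,0,0,0,7,-0.6,-12.1,0,0,0,0,10.5,-1,-18.2,0,0,0,0,14,-1.3,-24.2,0,0,0,0,17.4,-1.6,-30.3,0,0,0,0,17.4,-1.6,-30.3,0]
}}

```text
t: 14.95
ee_pos: [579.1, -31.6, 261.0]
eef_rot: [[0.696, 0.514, 0.501], [0.614, -0.788, -0.045], [0.372, 0.339, -0.864]]
wrist_force: [1.4, -1.4, -2.5]
grip_width: 23.8
```

```bash
python3 q.py
```

```text
14.95 tip [ 0.2  -0.3   1.19] F [ 0.1 -1.3 -2.9] M [-0.25  0.25] Mn 0.074 tilt 0.21 phi -47.56 j6 0.525 w 23.8
```

Request:
{"op": "jog_arm", "data": {
  "moves": [0,0,0,3.5,-0.3,-6.1,0,0,0,0,7,-0.6,-12.1,0,0,0,0,10.5,-1,-18.2,0,0,0,0,14,-1.3,-24.2,0,0,0,0,17.4,-1.6,-30.3,0,0,0,0,17.4,-1.6,-30.3,0]
}}

```text
t: 15.55
ee_pos: [579.3, -31.8, 261.1]
eef_rot: [[0.865, 0.026, 0.501], [0.058, -0.997, -0.048], [0.498, 0.071, -0.864]]
wrist_force: [1.5, -1.9, -2.0]
grip_width: 23.7
```

```bash
python3 q.py; python3 -c "
from ov import *
ov('s14',265,145,50,55,7)"
```

```text
15.55 tip [ 0.36 -0.83  1.17] F [ 0.4 -1.8 -2.6] M [-0.47  0.32] Mn -0.016 tilt 0.27 phi -82.19 j6 1.134 w 23.7
15.6 [579.2 -31.8 261.1] tip in slot frame xa,ey,n 0.35 -0.86 1.17 F [ 1.3  -1.8  -2.55] M [-0.422  0.357 -0.168] tilt 0.27 phi -82.1 j6 1.132
```

View pics/s14.png

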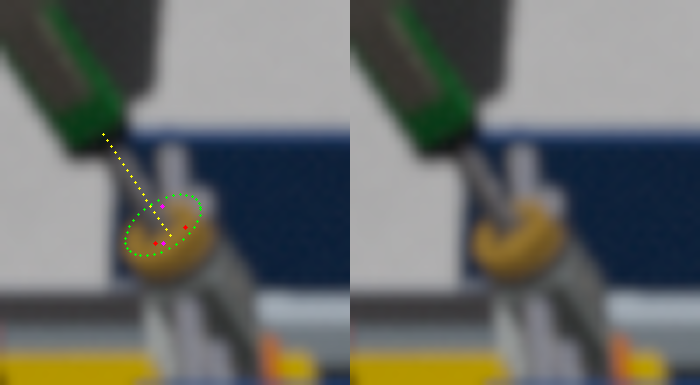

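Request:
{"op": "jog_arm", "data": {
  "moves": [0,0.04,0,3.5,-0.3,-6.1,0,-0.02,0.05,-0.01,7,-0.6,-12.1,0,-0.03,0.05,-0.02,10.5,-1,-18.2,0,-0.03,0.05,-0.02,14,-1.3,-24.2,0,-0.03,0.05,-0.02,14,-1.3,-24.2,0]
}}

```text
t: 16.1
ee_pos: [579.1, -32.0, 261.0]
eef_rot: [[0.779, -0.379, 0.5], [-0.411, -0.91, -0.05], [0.474, -0.167, -0.864]]
wrist_force: [1.2, -3.3, -2.5]
grip_width: 23.8
```

```bash
python3 q.py
```

```text
16.1 tip [ 0.13 -1.18  1.18] F [ 0.  -3.2 -2.8] M [-1.    0.27] Mn 0.074 tilt 0.31 phi -109.78 j6 1.618 w 23.8
```

Request:
{"op": "jog_arm", "data": {
  "moves": [0,0,0,3.5,-0.3,-6.1,0,0,0,0,7,-0.6,-12.1,0,0,0,0,8.5,-0.8,-14.7,0,0,0,0,8.5,-0.8,-14.7,0]
}}

```text
t: 16.5
ee_pos: [579.0, -32.2, 260.9]
eef_rot: [[0.638, -0.586, 0.5], [-0.654, -0.755, -0.05], [0.406, -0.295, -0.865]]
wrist_force: [0.7, -2.5, -2.5]
grip_width: 23.4
```

```bash
python3 q.py; python3 -c "
from ov import *
ov('s15',265,145,50,55,7)"
```

```text
16.5 tip [ 0.   -1.46  1.15] F [-0.4 -2.5 -2.6] M [-0.72  0.48] Mn 0.095 tilt 0.31 phi -126.43 j6 1.909 w 23.4
16.55 [579.  -32.2 260.9] tip in slot frame xa,ey,n 0.0 -1.45 1.17 F [ 0.65 -2.69 -1.86] M [-0.596  0.496 -0.338] tilt 0.31 phi -126.42 j6 1.909
```

View pics/s15.png

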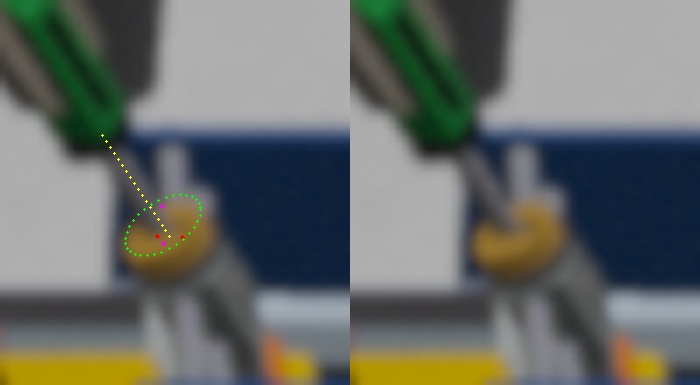

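Request:
{"op": "jog_arm", "data": {
  "moves": [0,0.04,0,-3,0.3,5.2,0,0,0.08,0,-7,0.6,12.1,0,0,0.08,0,-7,0.6,12.1,0,-0.5,0.12,0.86,-7,0.6,12.1,0,-1.5,0.2,2.6,-7,0.6,12.1,0,-3.5,0.4,6.1,-7,0.6,12.1,0,-5,0.5,8.6,-7,0.6,12.1,0,-5,0.5,8.6,-7,0.6,12.1,0]
}}

```text
t: 17.35
ee_pos: [529.9, -27.4, 353.4]
eef_rot: [[0.755, -0.413, 0.509], [-0.452, -0.891, -0.053], [0.476, -0.19, -0.859]]
wrist_force: [0.4, -0.4, -1.2]
grip_width: 24.0
```

```bash
python3 q.py; python3 -c "
from ov import *
ov('s16',265,135,50,60,7)
c=snapshot('top');save('t16',c,1.5)
print(bot.get_state()['ee_pos'],bot.get_state()['joint_positions'])"
```

```text
17.35 tip [  4.65  -1.36 105.92] F [-0.2 -0.3 -1.2] M [0.02 0.49] Mn -0.017 tilt 0.89 phi -112.42 j6 1.664 w 24.0
17.4 [529.5 -27.3 350. ] tip in slot frame xa,ey,n 2.2 -1.19 103.13 F [-0.08  1.18 -2.46] M [0.103 0.579 0.002] tilt 0.64 phi -112.45 j6 1.664
[529.07119084 -27.12016172 347.29473763] [-0.36190695 -0.46695528  1.97881811  0.14559177  1.11987989  1.66364286]
```

View pics/s16.png

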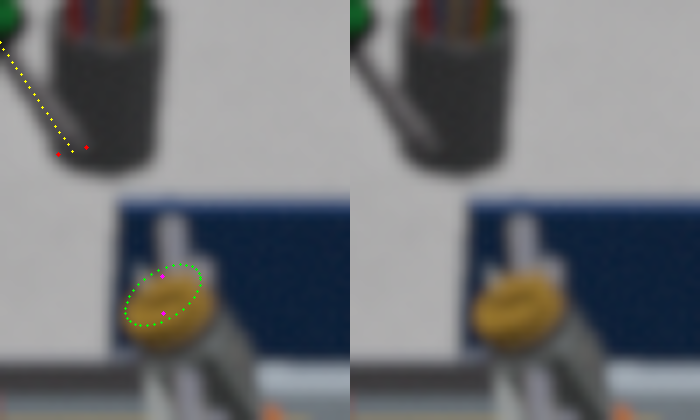

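View pics/t16.png

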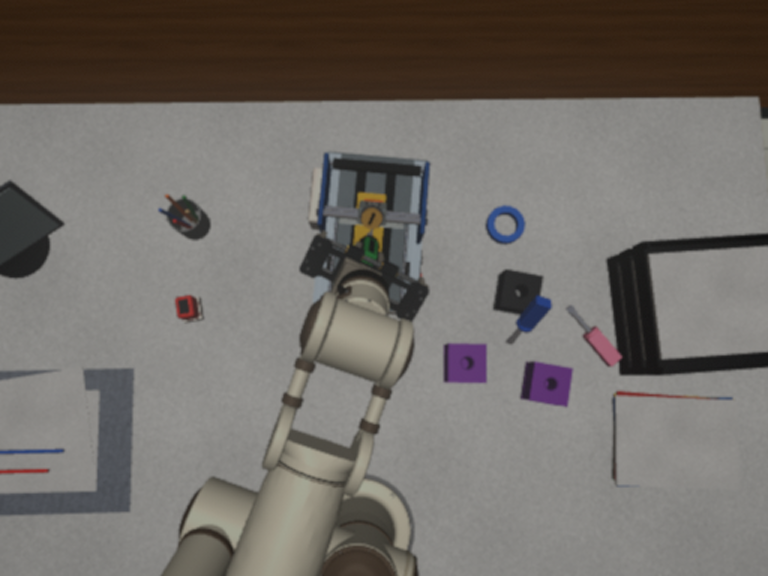

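The screw head at top (372,217) is visible with the slot turned. I'll measure the slot angle and compare the nose with its earlier position.

Run:
```python
from h import *
t=snapshot("top"); crops(t,232,130,266,162,20,"head_t2")
a=cv2.imread("pics/head_t.png"); b=cv2.imread("pics/head_t2.png"); cv2.imwrite("pics/cmp.png",cv2.resize(cv2.hconcat([a,b]),None,fx=.58,fy=.58))
s=snapshot("side"); s0=load("s")["color"]; 
A=s0[178:215,285:320,::-1];B=s["color"][178:215,285:320,::-1]
cv2.imwrite("pics/cmps.png",cv2.resize(cv2.hconcat([A,B]),None,fx=11,fy=11,interpolation=cv2.INTER_CUBIC))
```

```text
(no output)
```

View pics/cmp.png

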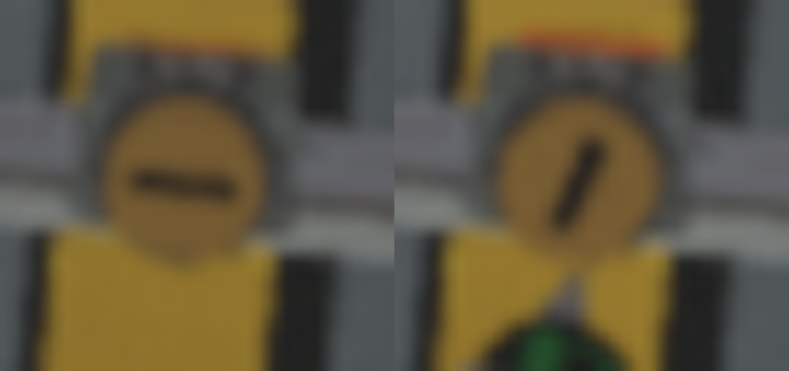

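View pics/cmps.png

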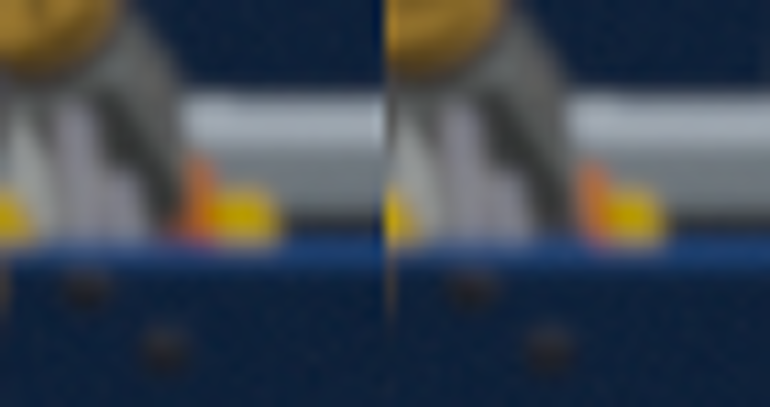

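Run:
```python
from h import *
t=load("t"); K,R,tt=KRt(t);C=-R.T@tt
def ang(p0,p1,f,ox=0):
    P0=slot+8*n; q=[]
    for p in(p0,p1):
        u=((p[0]-ox)/f+232-.5,p[1]/f+130-.5); d=R.T@np.linalg.inv(K)@np.array([u[0],u[1],1.]); q.append(C+d*((P0-C)@n)/(d@n))
    d=q[1]-q[0]; return np.degrees(np.arctan2(-d@xa,d@ey)),np.linalg.norm(d)
# auto: dark pixels within head
def auto(fn):
    im=cv2.imread(fn).astype(float).sum(2); m=np.zeros(im.shape,np.uint8)
    cv2.circle(m,(318,310),105,1,-1)
    th=190; mm=(im<th)&(m>0); yy,xx=np.nonzero(mm); pts=np.column_stack([xx,yy]).astype(np.float32)
    c=pts.mean(0); w,v=np.linalg.eigh(np.cov(pts.T)); d=v[:,1]*60; print(fn,len(xx),c,ang(c-d,c+d,20))
auto("pics/head_t.png");auto("pics/head_t2.png")
print(ang((594,142),(560,222),11.6,394.4))
```

```text
pics/head_t.png 6227 [316.19174 319.21616] (np.float64(-2.2120288340317025), np.float64(17.617490441525685))
pics/head_t2.png 7103 [318.1899  315.73575] (np.float64(70.3477781878252), np.float64(18.191239943884455))
(np.float64(71.44280894730703), np.float64(22.72450944680716))
```

Run:
```python
from h import *
y=np.radians(55); x=np.array([np.cos(y),np.sin(y),0]); z=np.array([0,0,-1.])
R=np.column_stack([x,np.cross(z,x),z])
print(bot.get_state()["ee_pos"],delta(np.array([492,-349,330.]),R))
t=load("t")
for c in((301/8+310-.5,274/8+160-.5),): print(atz(t,c,80))
```

```text
[528.60171749 -26.88648769 344.72048264] (array([ -3.66, -32.21,  -1.47]), array([-19.15,  26.61,  80.68]))
[ 491.13045095 -347.32876827   80.        ]
```

Request:
{"op": "jog_arm", "data": {
  "moves": [-2,-8,0.5,-4.7,6.5,20,0,-3,-16,0,-9.5,13.3,40,0,-3.7,-24,-1,-14,20,60,0,-3.7,-32.1,-1.5,-19.2,26.6,80.7,0,-3.7,-32.1,-1.5,-19.2,26.6,80.7,0,-3.7,-32.1,-1.5,-19.2,26.6,80.7,0,-3.7,-32.1,-1.5,-19.2,26.6,80.7,0,-3.7,-32.1,-1.5,-19.2,26.6,80.7,0,-3.7,-32.1,-1.5,-19.2,26.6,80.7,0,-3.7,-32.1,-1.5,-19.2,26.6,80.7,0,-3.7,-32.1,-1.5,-19.2,26.6,80.7,0,-3.7,-32.1,-1.5,-19.2,26.6,80.7,0,-3.7,-32.1,-1.5,-19.2,26.6,80.7,0]
}}

```text
t: 18.85
ee_pos: [491.7, -347.5, 327.8]
eef_rot: [[0.575, 0.818, -0.0], [0.818, -0.575, 0.002], [0.001, -0.002, -1.0]]
wrist_force: [-0.8, 0.1, -1.1]
grip_width: 23.5
```

Run:
```python
from h import *
y=np.radians(55); x=np.array([np.cos(y),np.sin(y),0]); z=np.array([0,0,-1.])
R=np.column_stack([x,np.cross(z,x),z])
c=snapshot("side");
st=bot.get_state();print(st["t"],st["ee_pos"],st["joint_positions"][5],delta(np.array([491.7,-348.3,225.]),R))
crops(c,230,195,290,300,7,"r1"); save("r1f",c,1.5)
```

```text
18.9 [ 491.50136029 -347.7778864   328.36486725] -0.20394826392528617 (array([  0.02,  -0.05, -10.34]), array([-0.08, -0.  ,  0.11]))
```

View pics/r1f.png

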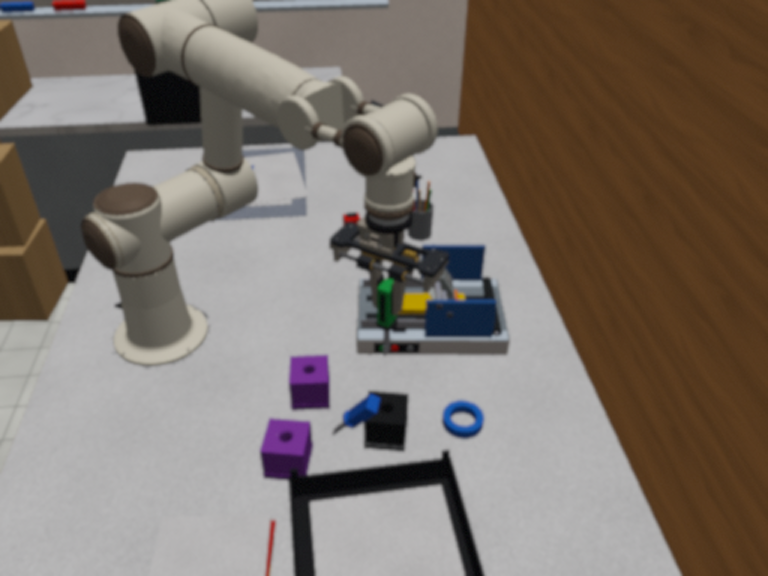

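Request:
{"op": "jog_arm", "data": {
  "moves": [0,-0.05,-4,0,0,0,0,0,-0.05,-8,0,0,0,0,0,-0.05,-11,0,0,0,0,0,-0.05,-12.6,0,0,0,0,0,-0.05,-12.6,0,0,0,0,0,-0.05,-12.6,0,0,0,0]
}}

```text
t: 19.5
ee_pos: [491.9, -349.0, 203.8]
eef_rot: [[0.576, 0.817, 0.001], [0.817, -0.576, 0.0], [0.001, 0.001, -1.0]]
wrist_force: [0.7, 0.4, -0.7]
grip_width: 23.9
```

Run:
```python
from h import *
c=snapshot("side");
st=bot.get_state();p=np.array(st["ee_pos"]);R=np.array(st["eef_rot"]);print(st["t"],p,st["wrist_force"])
x0,y0,f=230,225,9
im=cv2.resize(c["color"][y0:y0+70,x0:x0+60,::-1],None,fx=f,fy=f,interpolation=cv2.INTER_CUBIC)
P=lambda q:tuple(((proj(c,q)[0]-[x0,y0]+.5)*f).astype(int))
for k in range(0,105,8): cv2.circle(im,P(p+R[:,2]*k),1,(0,255,255),-1)
for m in((491.5,-347.5,80),):
  for a in np.arange(0,6.3,.3): cv2.circle(im,P(np.array(m)+[12*np.cos(a),12*np.sin(a),0]),1,(0,0,255),-1)
cv2.imwrite("pics/r2.png",im)
```

```text
19.55 [ 492.30471653 -349.36946007  204.63745994] [ 0.37323387  0.05752257 -0.35229052]
```

View pics/r2.png

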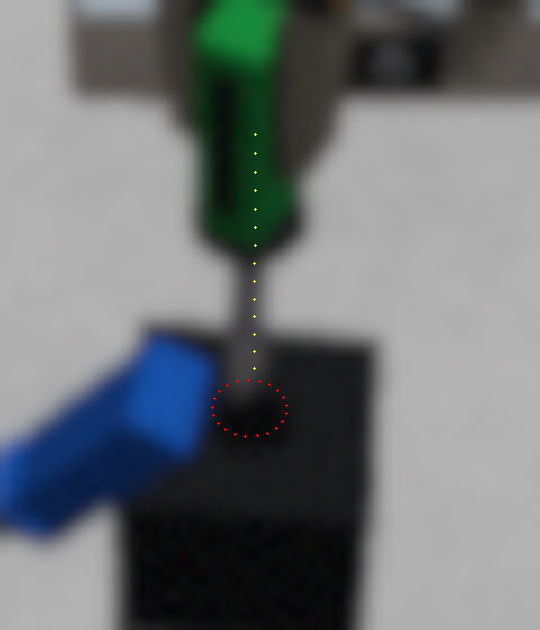

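Run:
```python
from h import *
c=snapshot("side"); crops(c,246,246,272,280,20,"r3a")
im=cv2.imread("pics/r3a.png").astype(float)
im=np.clip((im-15)*2.2,0,255).astype(np.uint8)
st=bot.get_state();p=np.array(st["ee_pos"]);R=np.array(st["eef_rot"]);print(p)
P=lambda q:tuple(((proj(c,q)[0]-[246,246]+.5)*20).astype(int))
for k in (30,34,104,108): cv2.circle(im,P(p+R[:,2]*k),2,(0,255,255),-1); print(k,P(p+R[:,2]*k))
cv2.imwrite("pics/r3.png",cv2.resize(im,None,fx=.88,fy=.88))
t=snapshot("top"); crops(t,310,160,400,230,8,"r3t")
```

```text
[ 492.43348811 -349.44414294  204.89340197]
30 (np.int64(248), np.int64(34))
34 (np.int64(248), np.int64(54))
104 (np.int64(246), np.int64(399))
108 (np.int64(245), np.int64(418))
```

View pics/r3.png

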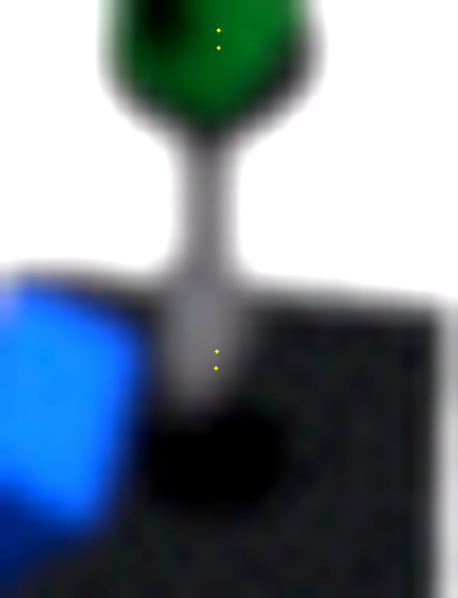

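View pics/r3t.png

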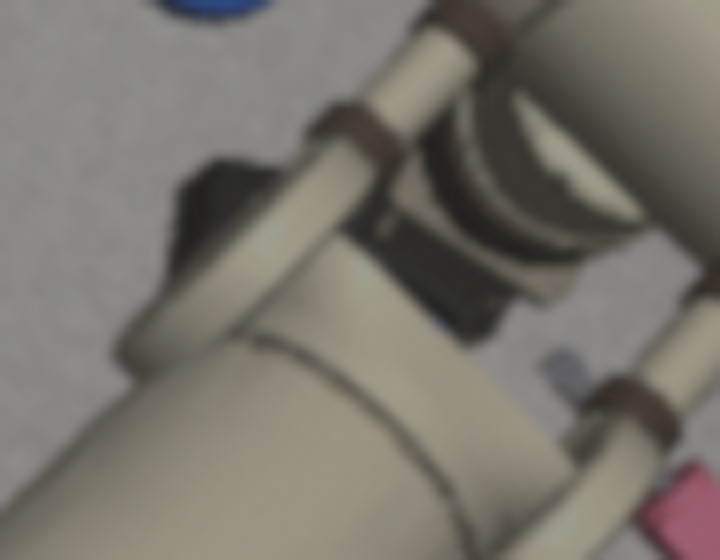

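Request:
{"op": "jog_arm", "data": {
  "moves": [0.05,0.1,0,1.8,-1.2,0,0,0.05,0.1,0,3.5,-2.4,0,0,0.05,0.1,0,3.5,-2.4,0,0]
}}

```text
t: 19.95
ee_pos: [493.0, -349.7, 206.4]
eef_rot: [[0.575, 0.817, 0.047], [0.815, -0.577, 0.057], [0.074, 0.005, -0.997]]
wrist_force: [-0.4, 0.4, -2.0]
grip_width: 23.5
```

```bash
cat > r.py <<'E'
from h import *
import sys
c=snapshot("side"); x0,y0=244,240
im=cv2.resize(c["color"][y0:y0+40,x0:x0+30,::-1],None,fx=15,fy=15,interpolation=cv2.INTER_CUBIC).astype(float)
im=np.clip((im-15)*2.2,0,255).astype(np.uint8)
st=bot.get_state();p=np.array(st["ee_pos"]);R=np.array(st["eef_rot"]);print(st["t"],p,R.round(3).tolist(),st["wrist_force"].round(2),st["grip_width"])
P=lambda q:tuple(((proj(c,q)[0]-[x0,y0]+.5)*15).astype(int))
for k in (30,34,104,108): cv2.circle(im,P(p-[0,0,k]),2,(0,255,255),-1); print(k,P(p-[0,0,k]))
cv2.imwrite("pics/"+sys.argv[1]+".png",im)
E
python3 r.py r4
```

```text
20.0 [ 493.08570634 -349.29428657  206.04603269] [[0.575, 0.817, 0.046], [0.815, -0.576, 0.057], [0.073, 0.004, -0.997]] [ 0.65  0.22 -2.33] 24.08118877623389
30 (np.int64(219), np.int64(110))
34 (np.int64(219), np.int64(125))
104 (np.int64(216), np.int64(383))
108 (np.int64(216), np.int64(398))
```

View pics/r4.png

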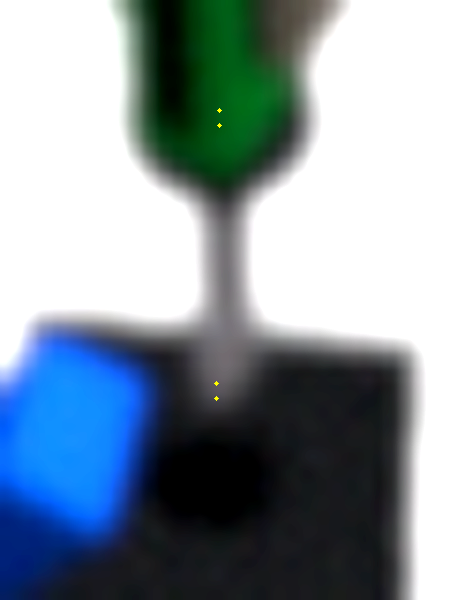

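Request:
{"op": "jog_arm", "data": {
  "moves": [0,0.2,-0.5,0,0,0,0,0,0.4,-1.5,0,0,0,0,0,0.4,-2.2,0,0,0,0,0,0.4,-2.8,0,0,0,0,0,0.4,-2.8,0,0,0,0]
}}

```text
t: 20.5
ee_pos: [493.4, -345.1, 183.2]
eef_rot: [[0.574, 0.818, 0.046], [0.816, -0.575, 0.057], [0.073, 0.005, -0.997]]
wrist_force: [-8.8, 7.1, 25.9]
grip_width: 23.6
```

```bash
python3 r.py r5
```

```text
20.55 [ 493.3803623  -345.16380084  183.29003313] [[0.574, 0.818, 0.046], [0.816, -0.575, 0.056], [0.073, 0.005, -0.997]] [-8.47  5.93 26.33] 23.55102468359233
30 (np.int64(217), np.int64(180))
34 (np.int64(217), np.int64(195))
104 (np.int64(214), np.int64(448))
108 (np.int64(214), np.int64(462))
```

View pics/r5.png

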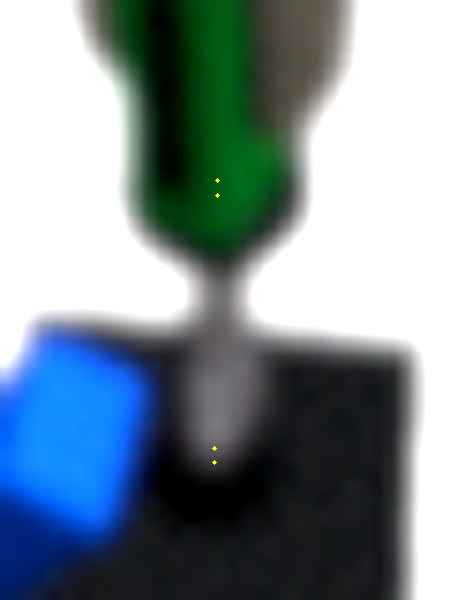

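Request:
{"op": "jog_arm", "data": {
  "moves": [0,0,0.5,0,0,0,0,0,-0.3,0.6,0,0,0,0,0,-0.6,0.6,0,0,0,0,0,-0.6,0,0,0,0,0,0,-0.6,-0.5,0,0,0,0,0,-0.6,-0.6,0,0,0,0]
}}

```text
t: 21.15
ee_pos: [492.4, -351.4, 175.6]
eef_rot: [[0.574, 0.818, 0.044], [0.816, -0.575, 0.057], [0.071, 0.003, -0.997]]
wrist_force: [-2.2, -2.9, -0.1]
grip_width: 23.8
```

```bash
python3 r.py r6
```

```text
21.2 [ 492.45210476 -351.39657719  175.76947575] [[0.574, 0.818, 0.044], [0.816, -0.576, 0.057], [0.072, 0.003, -0.997]] [-1.14 -3.2  -3.76] 23.705113717127016
30 (np.int64(215), np.int64(232))
34 (np.int64(215), np.int64(247))
104 (np.int64(212), np.int64(498))
108 (np.int64(212), np.int64(512))
```

View pics/r6.png

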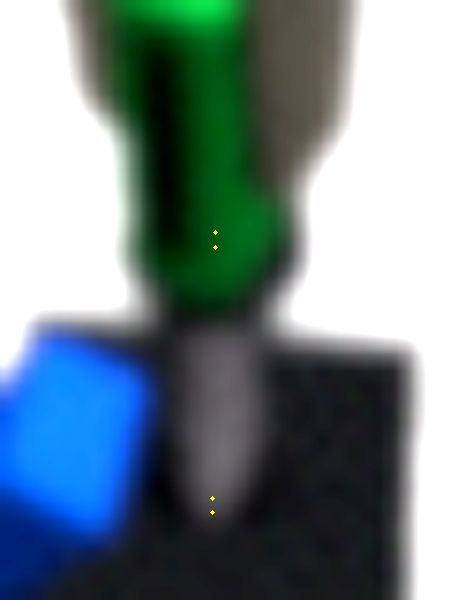

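Request:
{"op": "jog_arm", "data": {
  "moves": [-0.05,-0.1,-0.7,0,0,0,0,-0.05,-0.15,-1.6,0,0,0,0,-0.05,-0.15,-2.5,0,0,0,0,-0.05,-0.15,-2.5,0,0,0,0]
}}

```text
t: 21.6
ee_pos: [491.1, -351.5, 148.2]
eef_rot: [[0.574, 0.818, 0.041], [0.816, -0.575, 0.06], [0.073, -0.001, -0.997]]
wrist_force: [-0.4, -0.9, -1.7]
grip_width: 24.0
```

```bash
python3 r.py r7
```

```text
21.65 [ 491.47118541 -351.97931156  149.29124877] [[0.574, 0.818, 0.042], [0.816, -0.575, 0.059], [0.073, 0.001, -0.997]] [ 0.01 -1.26 -0.93] 23.853227742745265
30 (np.int64(210), np.int64(332))
34 (np.int64(209), np.int64(347))
104 (np.int64(207), np.int64(592))
108 (np.int64(207), np.int64(605))
```

View pics/r7.png

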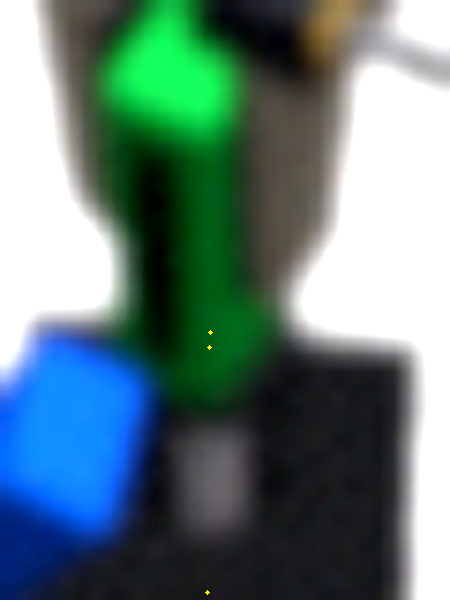

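Request:
{"op": "jog_arm", "data": {
  "moves": [0,0,-1,0,0,0,0,0,0,-2,0,0,0,0,0,0,-2.8,0,0,0,0,0,0,-3.3,0,0,0,0,0,0,-3.3,0,0,0,0]
}}

```text
t: 22.15
ee_pos: [491.4, -351.9, 116.1]
eef_rot: [[0.574, 0.818, 0.042], [0.816, -0.575, 0.059], [0.073, 0.0, -0.997]]
wrist_force: [-0.6, 0.3, -1.2]
grip_width: 23.7
```

```bash
python3 r.py r8
```

```text
22.2 [ 491.52107626 -352.00822944  116.11602989] [[0.574, 0.818, 0.042], [0.816, -0.575, 0.059], [0.073, 0.001, -0.997]] [-0.25  0.71 -1.1 ] 23.949828401238708
30 (np.int64(209), np.int64(451))
34 (np.int64(208), np.int64(465))
104 (np.int64(206), np.int64(703))
108 (np.int64(206), np.int64(716))
```

View pics/r8.png

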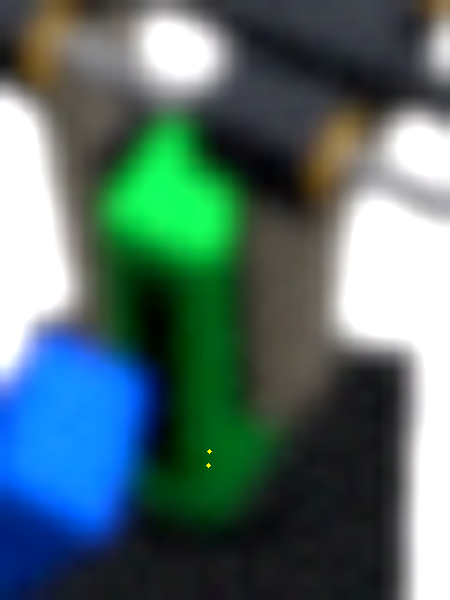

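Request:
{"op": "jog_arm", "data": {
  "moves": [0,0,-0.1,0,0,0,0.42,0,0,-0.1,0,0,0,0.42,0,0,-0.1,0,0,0,0.42,0,0,-0.1,0,0,0,0.42]
}}

```text
t: 22.6
ee_pos: [491.6, -352.1, 115.3]
eef_rot: [[0.574, 0.818, 0.043], [0.816, -0.575, 0.059], [0.073, 0.001, -0.997]]
wrist_force: [-1.3, 0.1, 1.1]
grip_width: 38.6
```

```bash
python3 r.py r9
```

```text
22.65 [ 491.59154293 -352.10000036  115.24401683] [[0.574, 0.818, 0.043], [0.816, -0.575, 0.059], [0.073, 0.001, -0.997]] [-0.65 -0.14 -0.14] 38.86134066794019
30 (np.int64(209), np.int64(454))
34 (np.int64(209), np.int64(468))
104 (np.int64(206), np.int64(706))
108 (np.int64(206), np.int64(719))
```

View pics/r9.png

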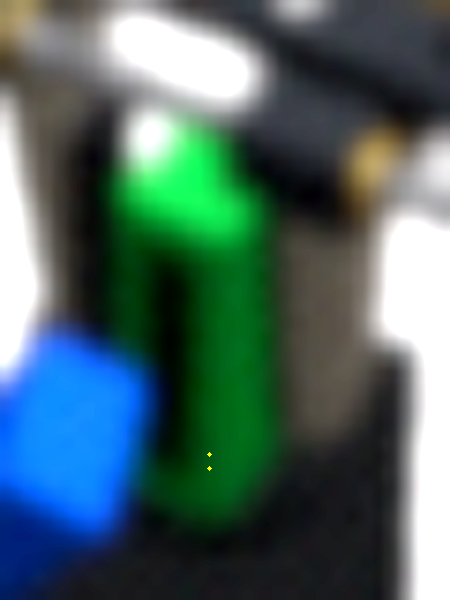

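Request:
{"op": "jog_arm", "data": {
  "moves": [0,0,2,0,0,0,0.42,0,0,6,0,0,0,0.42,0,0,11,0,0,0,0.42,0,0,16,0,0,0,0.42,0,0,20,0,0,0,0.42,0,0,20,0,0,0,0.42]
}}

```text
t: 23.25
ee_pos: [493.6, -354.2, 323.4]
eef_rot: [[0.573, 0.818, 0.052], [0.817, -0.575, 0.049], [0.069, 0.014, -0.997]]
wrist_force: [-0.3, -0.6, 0.4]
grip_width: 38.5
```

Run:
```python
from h import *
c=snapshot("side"); crops(c,225,225,290,305,8,"u1")
t=snapshot("top"); save("u1t",t,1.5)
r=nets.cut_out("lug",t); print([(d["confidence"],d["centre"]) for d in r])
a=t["color"].astype(int); m=(a[...,0]>90)&(a[...,1]<60)&(a[...,2]<60); m[:, :220]=0;m[:,270:]=0;m[:150]=0;m[:215]=m[:215];m[215:]=0
yy,xx=np.nonzero(m); print(len(xx),xx.mean(),yy.mean(),xx.min(),xx.max(),yy.min(),yy.max())
print("lug top from top cam",atz(t,(xx.mean(),yy.mean()),110))
s0=load("s"); a=s0["color"].astype(int); 
f=lambda p,o,k:(p[0]/k+o[0]-.5,p[1]/k+o[1]-.5)
print("side",atz(s0,f((171,198),(230,160),6),110))
t0=load("t"); crops(t0,235,170,255,195,24,"lug0"); crops(t,235,170,255,195,24,"lug1")
print(bot.get_state()["ee_pos"])
```

```text
[(0.92, [244.1, 169.4]), (0.54, [338.5, 194.4])]
60 242.75 182.45 240 245 177 188
lug top from top cam [528.29890078 -20.24745352 110.        ]
side [529.54780048 -26.2489598  110.        ]
[ 491.33459604 -351.82203266  314.20002505]
```

View pics/u1.png

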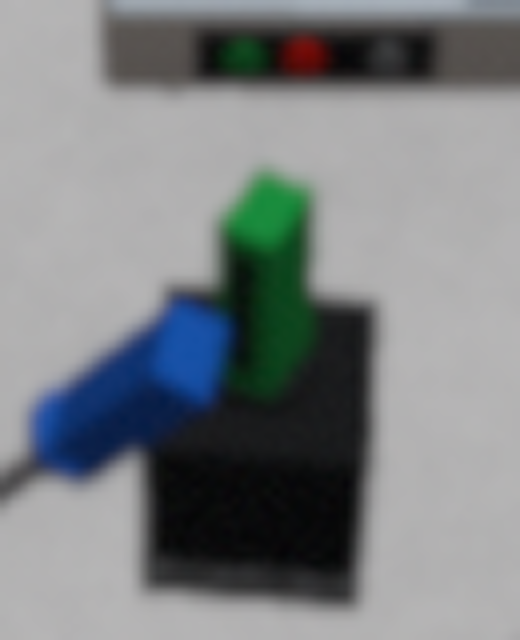

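View pics/lug0.png

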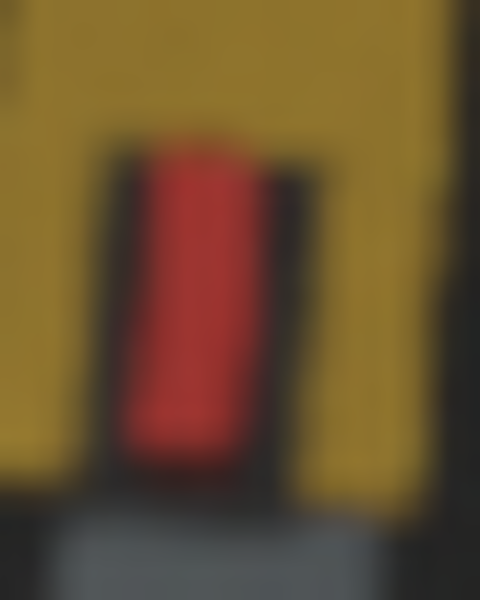

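View pics/u1t.png

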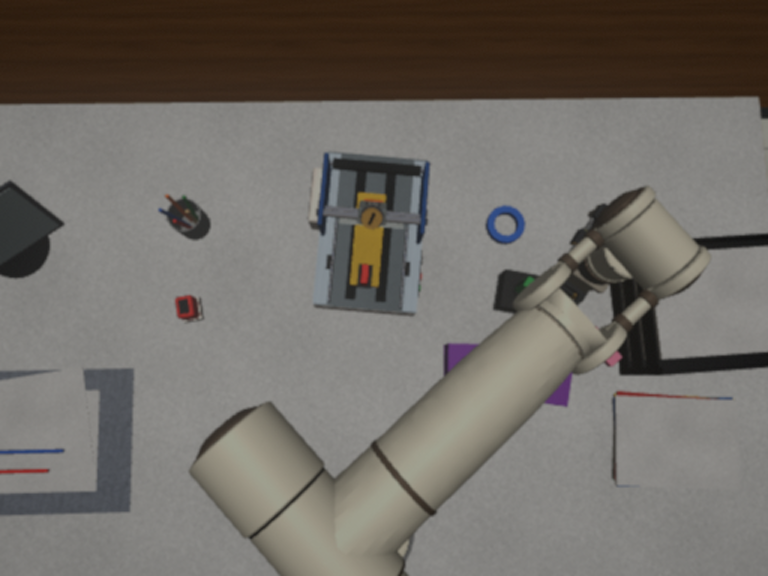

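Run:
```python
from h import *
R=np.column_stack([ex,-ey,-ez])
print(delta(np.array([528.3,-20.2,180.]),R),bot.get_state()["joint_positions"])
```

```text
(array([  3.7 ,  33.16, -13.42]), array([ -1.85,   3.96, -60.04])) [-0.85965173  0.19146248  1.36683467  0.07059138  1.60131301 -0.24494441]
```

Request:
{"op": "jog_arm", "data": {
  "moves": [0.5,4,0,-0.2,0.5,-8,0.42,1,8,0,-0.5,1,-16,0.42,2,14,0,-0.8,1.8,-26,0.42,2.5,20,0,-1.2,2.6,-38,0.42,3,26,-2,-1.5,3.3,-50,0.42,3.7,33.2,-7,-1.8,4,-60,0.42,3.7,33.2,-11,-1.8,4,-60,0.42,3.7,33.2,-13.4,-1.8,4,-60,0.42,3.7,33.2,-13.4,-1.8,4,-60,0.42,3.7,33.2,-13.4,-1.8,4,-60,0.42]
}}

```text
t: 24.4
ee_pos: [523.8, -17.0, 173.6]
eef_rot: [[0.996, -0.087, -0.013], [-0.087, -0.996, 0.005], [-0.013, -0.004, -1.0]]
wrist_force: [-1.2, 0.8, -0.5]
grip_width: 38.6
```

Run:
```python
from h import *
R=np.column_stack([ex,-ey,-ez])
c=snapshot("side"); crops(c,220,140,320,240,7,"v1")
t=snapshot("top"); crops(t,320,160,400,230,9,"v1t"); crops(t,200,95,300,215,5,"v1f")
print(bot.get_state()["t"],bot.get_state()["ee_pos"],delta(np.array([528.3,-20.2,84.]),R))
```

```text
24.5 [527.53824143 -19.95284805 179.25961724] (array([ 0.08, -0.02, -9.53]), array([-0.08, -0.15, -0.07]))
```

View pics/v1.png

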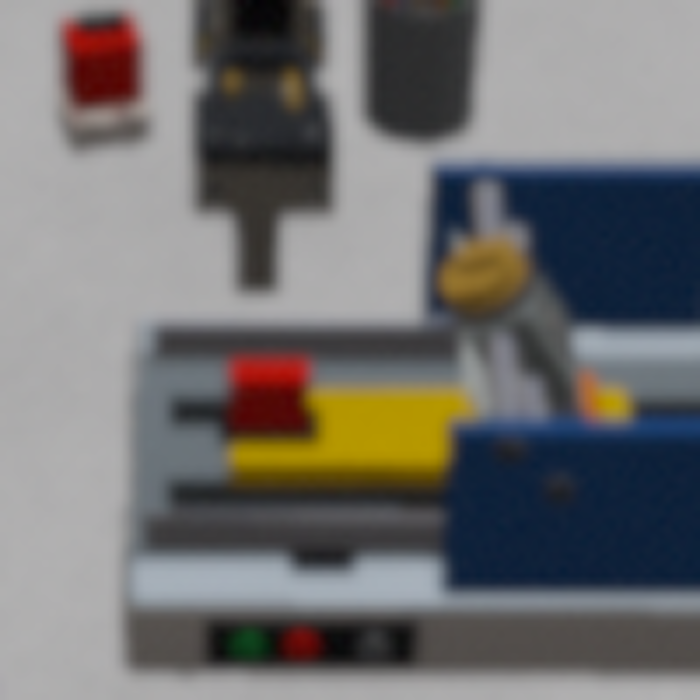

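View pics/v1t.png

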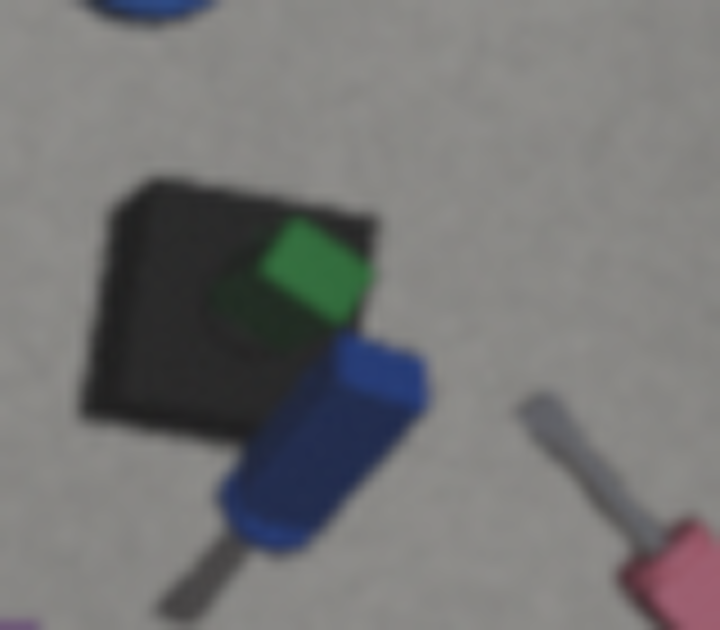

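Request:
{"op": "jog_arm", "data": {
  "moves": [0.08,0,-3.5,0,0,0,0.42,0.08,0,-6.5,0,0,0,0.42,0.08,0,-8,0,0,0,0.42,0.08,0,-9,0,0,0,0.42,0.08,0,-9.5,0,0,0,0.42,0.08,0,-9.5,0,0,0,0.42]
}}

```text
t: 25.1
ee_pos: [528.9, -20.6, 85.0]
eef_rot: [[0.996, -0.09, -0.002], [-0.09, -0.996, 0.001], [-0.002, -0.001, -1.0]]
wrist_force: [0.3, -0.1, -0.2]
grip_width: 38.6
```

Run:
```python
from h import *
c=snapshot("side"); crops(c,240,170,310,230,10,"v2")
st=bot.get_state();print(st["t"],st["ee_pos"],st["wrist_force"])
```

```text
25.15 [529.2319404  -20.5461495   85.39074187] [ 0.78026432  0.69269126 -0.64131647]
```

View pics/v2.png

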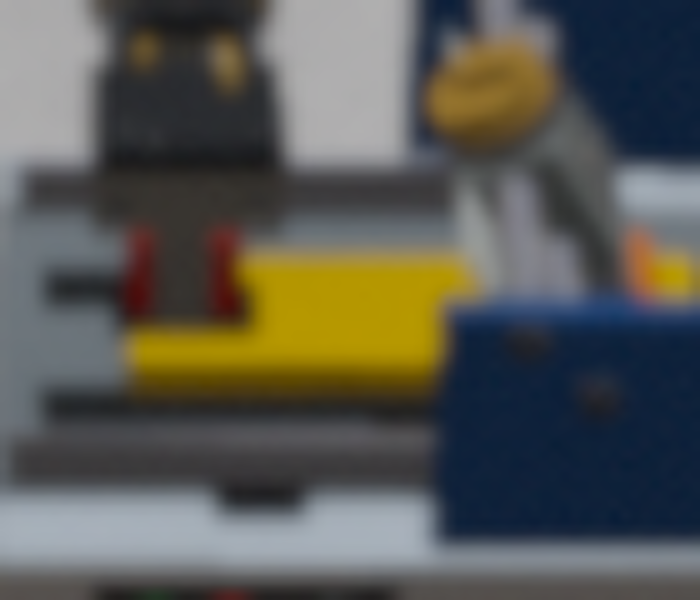

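Request:
{"op": "jog_arm", "data": {
  "moves": [0,0,-0.05,0,0,0,0,0,0,-0.05,0,0,0,0,0,0,-0.05,0,0,0,0,0,0,-0.05,0,0,0,0,0,0,-0.05,0,0,0,0],
  "force": 15
}}

```text
t: 25.65
ee_pos: [529.6, -20.7, 85.4]
eef_rot: [[0.996, -0.09, 0.0], [-0.09, -0.996, 0.0], [-0.0, -0.0, -1.0]]
wrist_force: [-0.5, -0.3, 3.4]
grip_width: 13.6
```

Run:
```python
from h import *
st=bot.get_state();print(st["t"],st["ee_pos"],st["wrist_force"],st["wrist_torque"],st["grip_width"])
```

```text
25.65 [529.62085565 -20.74289372  85.4225565 ] [-0.4744379  -0.34585672  3.41822424] [-0.12042987  0.24344354 -0.2302242 ] 13.615637945112738
```

Request:
{"op": "jog_arm", "data": {
  "moves": [-0.5,0.05,0,0,0,0,0,-1.3,0.12,0,0,0,0,0,-2.2,0.2,0,0,0,0,0,-3.1,0.28,0,0,0,0,0,-4,0.36,0,0,0,0,0,-4.6,0.42,0,0,0,0,0,-4.9,0.44,0,0,0,0,0,-4.9,0.44,0,0,0,0,0,-4.9,0.44,0,0,0,0,0]
}}

```text
t: 26.55
ee_pos: [479.4, -16.1, 85.4]
eef_rot: [[0.996, -0.09, -0.003], [-0.09, -0.996, 0.001], [-0.003, -0.001, -1.0]]
wrist_force: [-5.8, 0.2, 5.9]
grip_width: 13.9
```

Run:
```python
from h import *
c=snapshot("side"); crops(c,230,160,320,230,8,"v3")
t=snapshot("top"); crops(t,200,95,300,215,5,"v3t")
st=bot.get_state();print(st["t"],st["ee_pos"],st["wrist_force"],st["wrist_torque"],st["grip_width"])
```

```text
26.65 [479.4589656  -16.1158054   85.43016664] [-4.75296467  0.0197039   6.2414333 ] [0.03061107 0.97149829 0.00936401] 14.044890217434677
```

View pics/v3.png

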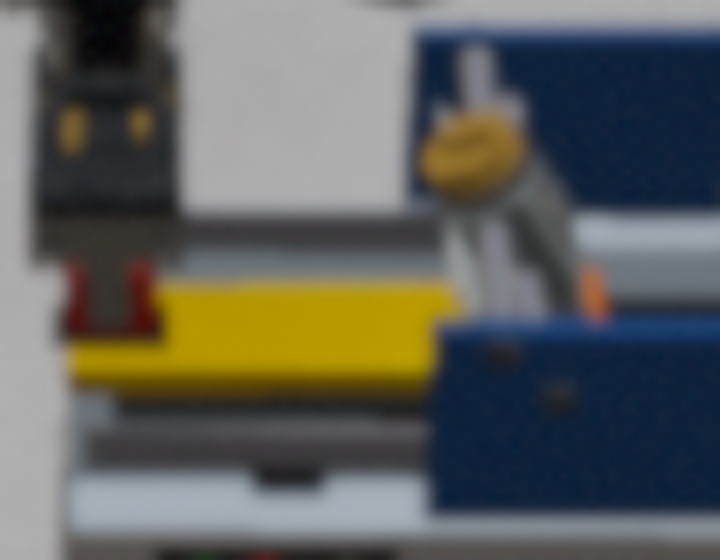

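View pics/v3t.png

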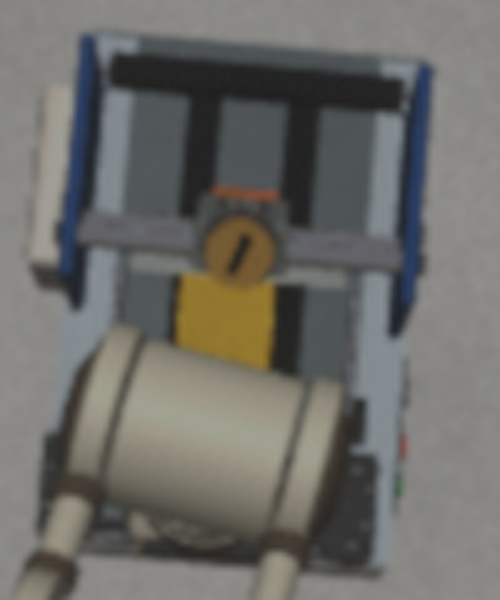

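Request:
{"op": "jog_arm", "data": {
  "moves": [0,0,0,0,0,0,0.4,0,0,0,0,0,0,0.4,0,0,0,0,0,0,0.4,0,0,1,0,0,0,0.4,0,0,4,0,0,0,0.4,0,0,9,0,0,0,0.4,-4,0,14,0,0,0,0.4,-8,5,18,0,0,0,0.4,-8,10,20,0,0,0,0.4,-8,15,20,0,0,0,0.4,-8,15,20,0,0,0,0.4,-8,15,20,0,0,0,0.4]
}}

```text
t: 27.85
ee_pos: [399.3, 136.7, 287.6]
eef_rot: [[0.996, -0.085, 0.0], [-0.085, -0.996, 0.002], [-0.0, -0.002, -1.0]]
wrist_force: [-0.3, 0.1, 0.1]
grip_width: 36.8
```

Run:
```python
from h import *
c=snapshot("side"); crops(c,220,160,320,235,8,"w1"); save("w1s",c,1.5)
crops(c,225,225,290,305,8,"w1d")
t=snapshot("top"); crops(t,200,95,300,215,5,"w1t"); save("w1f",t,1.5)
a=t["color"].astype(int); m=(a[...,0]>90)&(a[...,1]<60)&(a[...,2]<60); m[:,:220]=0;m[:,270:]=0;m[:160]=0;m[225:]=0
yy,xx=np.nonzero(m); p=atz(t,(xx.mean(),yy.mean()),110); d=p-np.array([633.7,-36.3,0]); print(len(xx),p,"block x ~",d@ex+80)
f=lambda p,o,k:(p[0]/k+o[0]-.5,p[1]/k+o[1]-.5)
st=bot.get_state();print(st["t"],st["ee_pos"],st["wrist_force"],st["joint_vel"])
```

```text
63 [478.76904375 -15.06987369 110.        ] block x ~ -76.2174633193008
27.95 [399.40138791 133.93340226 285.86264576] [ 0.21356202 -0.75863599 -0.15940475] [-0.03757618  0.00946782  0.01694089 -0.00162097 -0.00245101  0.00054202]
```

View pics/w1.png

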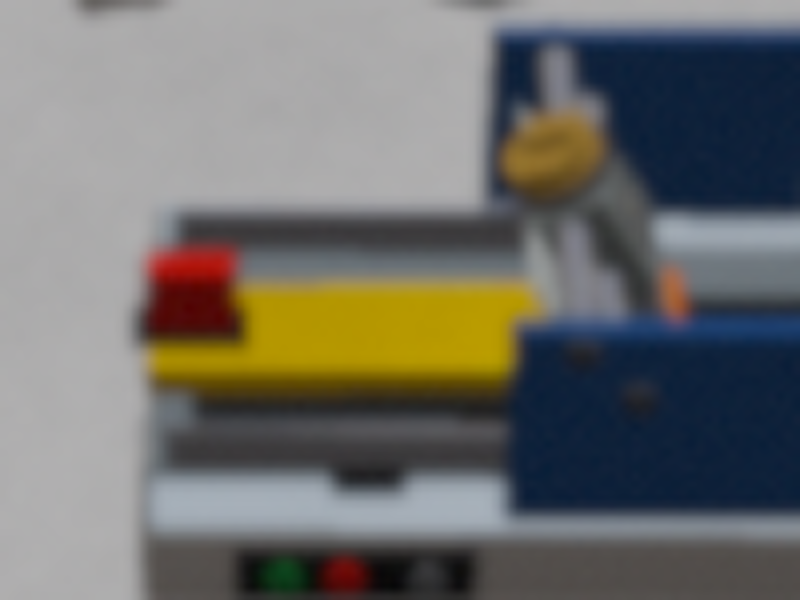

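View pics/w1t.png

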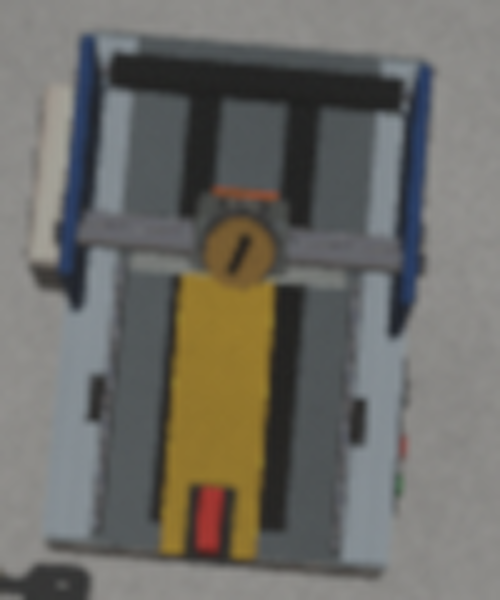

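View pics/w1s.png

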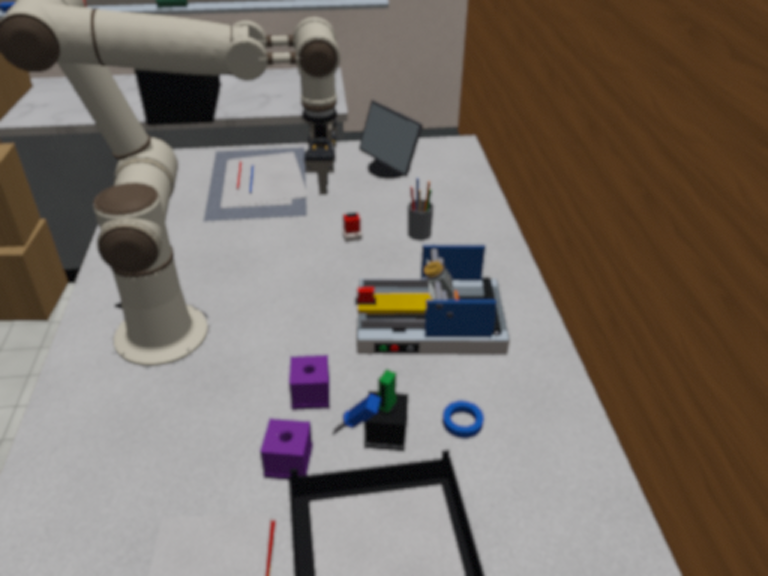

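View pics/w1d.png

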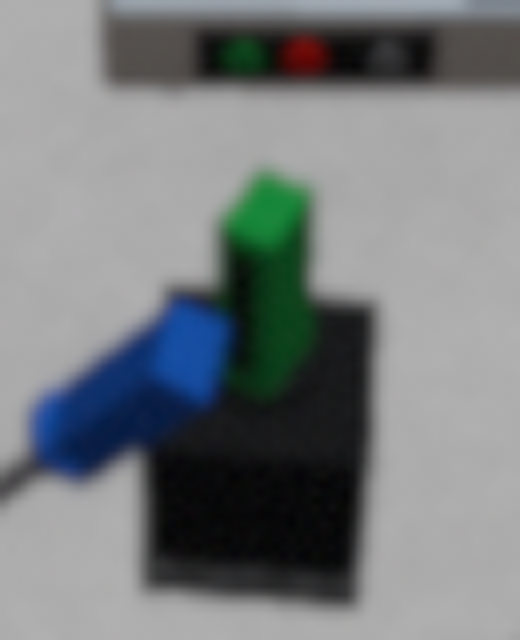

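Run:
```python
from h import *
print(order.finish_job())
```

```text
the job is handed in; nothing more can be done
None
```

I set the gate, put the driver back in its stand and drew the block clear of the nose. The job was handed in at about 28 s of the 58 s allowed. It reports no verdict, so the results below are my own checks.

- **Setting the gate:** I turned the screw back to its end stop, felt as rising torque, then clockwise by the calculated angle. From the slot angle in the top picture, I estimate it stands at 0.34–0.38 rad. That means the block lifted the nose about 1.2–1.3 mm, leaving it about 12.7 mm above the bed. I had no direct reading of the nose, but the slot looked unchanged in the last picture.
- **Driver:** It tilted a few degrees in the grip on the way back, and its tip first struck the rim of the hole with about 26 N. I moved it over and it went in. The last pictures show it upright, at the same height as at the start.
- **Block:** It lies flat on the bed with its centre at about x = -76 mm in the feeder's frame, clear of the nose and released.
- **Other things:** The stamp, cup and tape were not touched, and they look in place in the pictures. I did not measure them.
- **Decoy drivers:** The blue and pink look-alikes toppled around the time the arm went down for the green driver, and I could not tell whether the arm caused it. The blue one now leans on the stand's corner, close to the green driver but apparently not pushing it.

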